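# Load a ring rack into a spring-gated curing box

## Robot

A 6-joint arm with a two-finger parallel gripper is mounted at the origin on the work surface. World frame = base frame: x ahead of the robot, y to its left, z up, the work surface at z = 0. Lengths are in m, angles in degrees, forces in N, time in s.
With the tool pointing down it reaches from about 0.225 to 0.725 m from the base axis. Payload 3.1 kg.
Tool frame: the origin (TCP) lies on the mounting face of the last link; the fingertips stand 173 mm ahead of it and the grasp point (between the pads) lies 155 mm ahead of it (r.tcp_to_tips is the distance from the TCP to the fingertips, in m); z points along the fingers, y is the line along which they close (so a half turn about z gives the same grasp; the last joint's range is limited). The gripper opens to 85 mm and grips with 20 to 120 N. Pads are 22 mm wide; open, the fingers measure 114 mm over their backs; the gripper's body (76 mm by 85 mm) begins 54 mm behind the grasp point. The pads swing forward as they close: fully open they stand 13 mm farther back than shut.
Start: joints at [62.005, 2.75, 5.684, 92.934, 0, 82.678], TCP at [0.185, 0.491, 0.405] pointing down, gripper open.
Joint ranges: [-166.93, 166.93], [-56.73, 111.36], [-69.38, 81.34], [-121.58, 131.49], [-85.45, 84.26], [-180, 180]. Speed limits (degrees/s): [159.86, 159.86, 180, 180, 180, 180].

## Interface

Orientations are given as a 3x3 rotation matrix whose columns are the frame's x, y, z axes.
In Python, from bench import r, imaging, ticket, nets gives the robot as it stands.
- The arm moves only by the tool send_rows, never from a script. Its argument "targets" is a list of rows, each an object with "slide": the shift along the tool's x, y, z in mm, a list of three; "turn": the turn, a rotation vector about the tool's x, y, z in degrees, a list of three; "jaw": the gripper command: -1 is shut, 1 is fully open, values between are in proportion. A call has 1 to 10 rows; each row shifts and turns the commanded pose from where the row before left it, along the tool's axes as they then stand; what a row does not reach is not made up. A row lasts 1/8 s, in which the tool goes at most 62.5 mm and 10.7 degrees, less where a joint would pass 70% of its speed; a pose out of reach is approached as far as the arm can. A call is refused whole if a number of a shift passes 62.5 or a number of a turn 10.7, either way. A call with a gripper value outside its range is refused whole. The fingers move at their own pace and stop on an object; "newtons" is the grip in N (left out, the last holds). Time passes only in rows, so rows that do not move let the fingers close. It gives the time, the measured TCP pose, the force, the opening and the grip force at its end, in the units of the state.
- r.read_state(): the state, without advancing time (a new reading comes with each control period).
- imaging.snapshot(name): name is "scene" or "top" or "wrist"; returns a dict with "color" (480x640x3 uint8, blue, green, red), "range_z" (480x640 float32, m along the optical axis (not along the pixel's ray), 0 where there is no reading), "fx", "fy", "cx", "cy" (pixels), "k1" (the pictures are not rectified: a ray, as slopes to the right and down, at radius r is drawn at 1 + k1 r^2 times it, then the intrinsics apply), "xyz" and "attitude" of the camera in the world. Camera axes: x right, y down, z forward; pixel columns grow to the right and rows downward; lengths in m; the calibration is good to about 2 mm. A picture is of the moment at which its call begins.
- ticket.close_job(): hands the job in; it is judged then, once.
Trained networks look in a picture, given as the dict that the camera call returned (one of the last four; its "shot" number tells which), for a name from the list of things; names that differ only in an ending like _2 or _b are one class to them, and where a whole thing is asked for, a point or a joint stands for the part that bears it (a point fixed in the world has none). Each returns a list of dicts, best first, with "conf" (0 to 1); they miss things now and then, are a little off and sometimes report something else, mostly with a low value. They report only what shows in the picture. A call takes as long as a camera call. They do not tell look-alikes from the thing itself.
- nets.look_for(picture, target): "at" ([column, row] in pixels, amid what is visible of it).
- nets.spot_point(picture, target): "at" ([column, row] in pixels: a listed point, or the origin of a listed thing).
The state is a dict: "time": time; "q": joint angles; "joint_vel": joint speeds; "joint_efforts": joint torques, N m; "ee_pos": TCP position; "ee_rot": TCP orientation; "force": force on the tool from outside, world axes, zero at the start; "wrist_torque": the same for the moment, N m; "gripper_width": finger opening in m; "finger_force": force on a finger pad.
Only numpy, scipy, OpenCV 4.12 (cv2) and the standard library are available. Lean on these libraries where they do the work, as an engineer would, in place of code of your own. Each camera call takes 0.05 s, during which the arm holds its last target. There are 200 camera calls.

## Task

On the goldsmith's bench, slide the rack of freshly enamelled rings along the chute into the curing box until it is fully home against the stop. The gate across the chute springs shut by itself, so hook one fingertip behind its handle and hold it open while you push the rack past it with the other fingertip, then let the gate close behind the rings. The enamel is wet: the gate must never touch the rack or rings, the rack is only pushed along, never lifted or tipped, and the other things on the bench stay where they are.

Things in the scene. Friction and masses are not known exactly. Their poses are not given: they have to be found in the camera images.
- curer: Curing box with open loading chute, fixed. Origin on the bench under the middle of the gateway; x = loading direction (into the box), y left, z up. Chute floor top 4 mm above the bench, x -240 to 165 mm. Low guide rails, tops 12 mm up, inner faces at y = +21 and -43 mm, keep the rack on the line y = -11 mm (1 mm play). White hood: cheeks from x = 2, roof from x = 18 to 165 mm, y +-56, top 64 mm up.
- stop_face (a point): Middle of the face of the rubber stop inside the box, 78 mm past the gateway, 11 mm above the bench; axes as the curing box. The rack is fully home when the leading edge of its plate meets this face: its origin is then 28 mm past the gateway and its lip 8 mm past it, just behind the shut gate; a fingertip can follow it there, the roof being set back.
- rack: Loose ring rack, about 0.2 kg, lying in the chute before the gate. Aluminium plate 70 x 60 x 6 mm; origin on its underside below the ring row, x axis along the loading direction; plate x -20 to +50 mm. At x -10 to +10, y -25 to +25 mm stands a black bar with five brass rings, tops 36 mm above the underside. The flat leading part of the plate passes under the shut gate; rings and lip do not.
- rack_lip (a point): Middle of the rear (pushing) face of the upturned lip at the rack's trailing end, 20 mm behind the rack's origin and 15 mm above its underside; axes as the rack. The lip is 60 mm wide, 4 mm thick, its top 25 mm above the underside.
- gate (a joint): Gate angle, rad: 0 shut across the chute; grows as it swings out against the loading direction, clockwise from above, to its stop at 1.92. Amber leaf 84 mm wide, 4 mm thick, 14 to 54 mm above the bench. A spring always shuts it. Beyond about 1.4 it is clear of the passing rack. Opening sweeps the chute to 90 mm before the gateway: the ring row must still be behind that.
- gate_hinge (a point): Point on the gate's upright hinge axis, fixed on the left side of the chute: x = 0, y = +44 mm in the curing box's frame, 34 mm above the bench. Axes as the curing box.
- gate_handle (a point): Middle of the finger space in the gate's pull, 61 mm from the hinge axis along the leaf, 16.5 mm out from it, 38 mm above the bench; turns with the gate. A level 7 mm bar on two 7 mm standoffs on the outer face: space 29 mm along the leaf by 27 mm outwards, open above and below for one finger put down into it. Holding it at 1.57 rad takes about 2.3 N here.
- ring_cone: Bystander: white ceramic ring cone, 42 mm across, 68 mm tall, origin at its underside.
- flux_jar: Bystander: small glass jar, 44 mm across, 50 mm tall, origin at its underside.
- loupe: Bystander: black eye loupe, 34 mm across, 30 mm tall, origin at its underside.
- bench_block: Bystander: steel bench block on a wooden foot, 75 x 75 x 48 mm, origin at its underside.
- needle_file: Bystander: file with wooden handle lying down, 150 mm long, origin on the bench near its middle, x axis along it.
- mug: Bystander: blue-grey mug, 80 mm across, 95 mm tall, origin at its underside.
- soap_pump: Bystander: clear pump bottle, 68 mm across, 170 mm tall, origin at its underside.
Things that resemble listed ones, but are neither listed nor needed, are in the scene too. What is shaped like the rack but blue, purple or red is not meant.

How it is judged:
By the outcome, as a careful person would: the job done as asked, in the order asked, and still so for the second after the job is handed in, with the robot touching nothing.
It also fails if it takes over 72 s, if anything falls off the work surface, if the arm or the gripper's body presses on something with over 40 N, if the wrist force passes 120 N, or if a joint passes its speed limit or range.

## Working session

There is one attempt and no reset: what is moved stays moved. The work goes in short steps, Python scripts to look and compute and a tool call to move; the robot and the scene stay as the last step left them, time stands still between calls to the robot, and variables do not carry over. Pictures are saved under pics/ and viewed, at most 10 in all, crops included, and the job is handed in when it is done.

Besides the shell and the picture viewer there is one more tool, called as name([rows], argument=value, ...), one row to a line, values as JSON. send_rows: Moves the arm, as the interface text tells. Its arguments: {"type":"object","properties":{"targets":{"type":"array","items":{"type":"object","properties":{"slide":{"type":"array","items":{"type":"number"}},"turn":{"type":"array","items":{"type":"number"}},"jaw":{"type":"number"}}}},"newtons":{"type":"number"}},"required":["targets"]}

```bash
mkdir -p pics; cat > h.py <<'E'
import numpy as np, cv2
from bench import r, imaging, ticket, nets
def ray(p,uv):
    d=np.array([(uv[0]-p["cx"])/p["fx"],(uv[1]-p["cy"])/p["fy"]]); s=d.copy()
    for _ in range(20): s=d/(1+p["k1"]*(s@s))
    return np.array([s[0],s[1],1.])
def world(p,uv,z=None):
    R=np.array(p["attitude"]);o=np.array(p["xyz"]);d=R@ray(p,uv)
    if z is None:
        u,v=int(round(uv[0])),int(round(uv[1])); a=p["range_z"][max(v-2,0):v+3,max(u-2,0):u+3]; a=a[a>0]
        return o+d*np.median(a) if a.size else None
    return o+d*(z-o[2])/d[2]
E
cat > a.py <<'E'
from h import *
np.set_printoptions(precision=4,suppress=True)
s=r.read_state();print(s["time"],s["ee_pos"],s["ee_rot"],s["gripper_width"])
hz=dict(stop_face=.011,rack_lip=.019,gate_hinge=.034,gate_handle=.038,curer=0,rack=.004,ring_cone=0,flux_jar=0,loupe=0,bench_block=0,needle_file=0,mug=0,soap_pump=0)
for c in ["top","scene"]:
    p=imaging.snapshot(c);cv2.imwrite(f"pics/{c}0.png",p["color"]);print(c,p["xyz"])
    for n,z in hz.items():
        for d in nets.spot_point(p,n)[:3]:
            if d["conf"]>.2: print(n,round(d["conf"],2),np.round(d["at"]),world(p,d["at"],z))
E
python3 a.py
```

```text
0.0 [0.1853 0.491  0.4035] [[-0.9356  0.353  -0.0011]
 [ 0.353   0.9356 -0.0021]
 [ 0.0003 -0.0024 -1.    ]] 0.0852866987235675
top [ 0.3756 -0.0288  1.2483]
rack_lip 0.89 [270. 341.] [0.3323 0.0696 0.019 ]
rack_lip 0.8 [325. 248.] [ 0.5278 -0.0479  0.019 ]
rack_lip 0.69 [384. 162.] [ 0.7162 -0.1797  0.019 ]
gate_hinge 0.68 [238. 248.] [0.5285 0.136  0.034 ]
gate_handle 0.78 [249. 224.] [0.5783 0.1137 0.038 ]
curer 0.7 [242. 230.] [0.5727 0.1337 0.    ]
rack 0.92 [281. 337.] [0.3396 0.0477 0.004 ]
rack 0.76 [315. 250.] [ 0.5249 -0.0255  0.004 ]
rack 0.71 [387. 170.] [ 0.7017 -0.1887  0.004 ]
ring_cone 0.65 [237. 247.] [0.5344 0.1446 0.    ]
ring_cone 0.64 [200. 271.] [0.4825 0.2253 0.    ]
flux_jar 0.88 [313. 200.] [ 0.6369 -0.0221  0.    ]
loupe 0.59 [226. 180.] [0.6862 0.1709 0.    ]
bench_block 0.73 [165. 172.] [0.7066 0.3087 0.    ]
needle_file 0.77 [356. 324.] [ 0.3668 -0.1124  0.    ]
mug 0.87 [485. 204.] [ 0.6239 -0.4055  0.    ]
soap_pump 0.83 [254. 137.] [0.7841 0.1091 0.    ]
scene [1.0649 0.8401 1.0022]
rack_lip 0.96 [327. 240.] [ 0.5246 -0.0436  0.019 ]
rack_lip 0.64 [418. 239.] [0.3347 0.0733 0.019 ]
rack_lip 0.61 [231. 237.] [ 0.7209 -0.1786  0.019 ]
gate_hinge 0.8 [369. 284.] [0.5284 0.1425 0.034 ]
gate_hinge 0.63 [351. 298.] [0.587  0.1567 0.034 ]
gate_handle 0.61 [346. 282.] [0.572  0.1145 0.038 ]
curer 0.75 [351. 298.] [0.5686 0.1303 0.    ]
rack 0.85 [235. 235.] [ 0.7032 -0.1959  0.004 ]
rack 0.61 [328. 246.] [ 0.5269 -0.0358  0.004 ]
rack 0.61 [279. 205.] [ 0.5531 -0.2379  0.004 ]
ring_cone 0.93 [407. 310.] [0.4831 0.2259 0.    ]
flux_jar 0.74 [288. 267.] [ 0.6418 -0.0272  0.    ]
flux_jar 0.28 [364. 206.] [ 0.3616 -0.118   0.    ]
bench_block 0.59 [344. 382.] [0.7025 0.3096 0.    ]
needle_file 0.5 [362. 207.] [ 0.3691 -0.1184  0.    ]
mug 0.58 [227. 183.] [ 0.6301 -0.4063  0.    ]
soap_pump 0.59 [263. 330.] [0.7796 0.1082 0.    ]
```

```bash
python3 - <<'E'
import cv2
a=cv2.imread("pics/top0.png")[110:380,150:420];cv2.imwrite("pics/t1.png",cv2.resize(a,(600,600),interpolation=2))
a=cv2.imread("pics/scene0.png")[150:400,200:520];cv2.imwrite("pics/s1.png",cv2.resize(a,(768,600),interpolation=2))
E
```

```text
(no output)
```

View pics/t1.png

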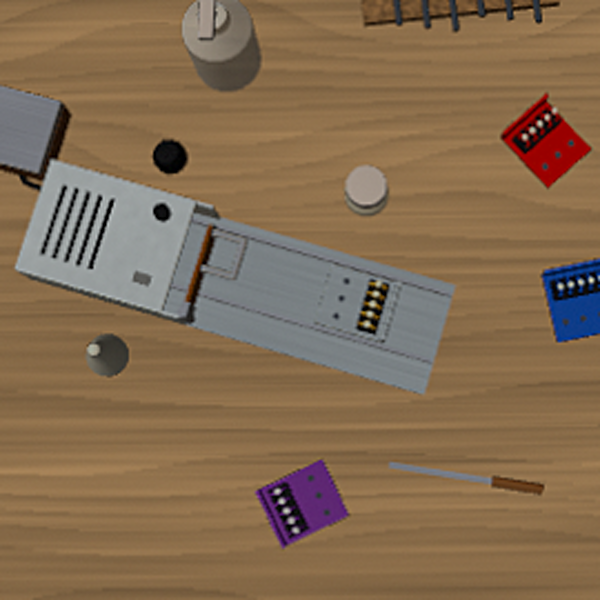

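View pics/s1.png

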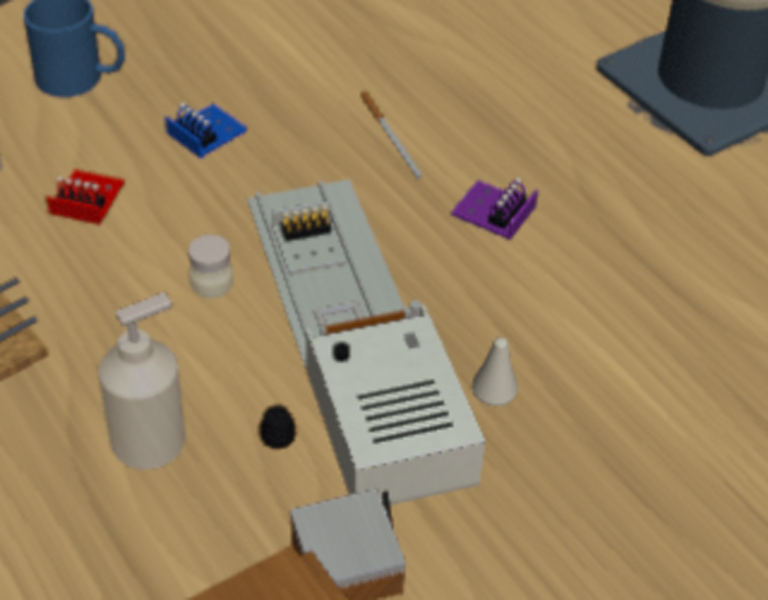

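```bash
cat > b.py <<'E'
from h import *
np.set_printoptions(precision=4,suppress=True)
print(r.tcp_to_tips,[k for k in dir(r) if k[0]!='_'])
p=imaging.snapshot("top")
v,u=np.mgrid[0:480,0:640]; Z=p["range_z"]
d=np.stack([(u-p["cx"])/p["fx"],(v-p["cy"])/p["fy"]],-1);s=d.copy()
for _ in range(15): s=d/(1+p["k1"]*(s**2).sum(-1,keepdims=True))
c=np.concatenate([s,np.ones(s.shape[:2]+(1,))],-1)*Z[...,None]
W=c@np.array(p["attitude"]).T+np.array(p["xyz"])
box=(W[...,0]>.4)&(W[...,0]<.75)&(W[...,1]<.36)&(W[...,1]>-.2)&(Z>0)
h=box&(abs(W[...,2]-.064)<.008)&(W[...,1]>.09)
n,l,st,ce=cv2.connectedComponentsWithStats(h.astype(np.uint8)); i=1+np.argmax(st[1:,4])
P=W[l==i][:,:2]; print("hood z",np.median(W[l==i][:,2]),len(P))
rc=cv2.minAreaRect(P.astype(np.float32)*1000);print(rc); B=cv2.boxPoints(rc);print(B)
# edge-based: colour grey chute corners
E
python3 b.py
```

```text
0.1734 ['PlanningError', 'read_state', 'tcp_to_tips']
hood z 0.06222022722204412 3602
((593.4288940429688, 213.23777770996094), (162.74090576171875, 113.10601806640625), 73.0029067993164)
[[515.5596 151.9534]
 [623.7252 118.8899]
 [671.2982 274.5222]
 [563.1326 307.5857]]
```

send_rows([
  {"slide": [-47,-35,0],"turn": [0,0,-3.7],"jaw": 1},
  {"slide": [-47,-35,0],"turn": [0,0,0],"jaw": 1},
  {"slide": [-47,-35,0],"turn": [0,0,0],"jaw": 1},
  {"slide": [-47,-35,0],"turn": [0,0,0],"jaw": 1},
  {"slide": [-47,-35,0],"turn": [0,0,0],"jaw": 1},
  {"slide": [-47,-35,0],"turn": [0,0,0],"jaw": 1},
  {"slide": [-47,-35,0],"turn": [0,0,0],"jaw": 1},
  {"slide": [-47,-35,0],"turn": [0,0,0],"jaw": 1},
  {"slide": [-47,-35,0],"turn": [0,0,0],"jaw": 1},
  {"slide": [-45,-30,0],"turn": [0,0,0],"jaw": 1},
])

```text
time: 2.7
ee_pos: [0.53, 0.0205, 0.4049]
ee_rot: [[-0.956, 0.293, 0.001], [0.293, 0.956, 0.0], [-0.001, 0.0, -1.0]]
force: [0.3, 1.5, 1.1]
gripper_width: 0.0855
finger_force: 0.0
```

```bash
cat > c.py <<'E'
from h import *
np.set_printoptions(precision=4,suppress=True)
s=r.read_state();print(s["time"],s["ee_pos"],s["ee_rot"],s["q"])
p=imaging.snapshot("wrist");cv2.imwrite("pics/w0.png",p["color"]);print(p["xyz"],p["attitude"])
O=np.array([.569,.1334]);X=np.array([.2924,.9563]);Y=np.array([-X[1],X[0]])
for n,z in dict(rack_lip=.019,gate_hinge=.034,gate_handle=.038,rack=.004,curer=0,stop_face=.011).items():
    for d in nets.spot_point(p,n)[:2]:
        w=world(p,d["at"],z)[:2]-O;print(n,round(d["conf"],2),np.round(d["at"]),w@X*1e3,w@Y*1e3)
E
python3 c.py
```

```text
2.7 [0.53   0.0205 0.4049] [[-0.9562  0.2928  0.0007]
 [ 0.2928  0.9562  0.0002]
 [-0.0007  0.0004 -1.    ]] [-5.0351  3.5383  6.5262 92.9461  0.0132 11.9889]
[0.4683 0.0404 0.3748] [[ 0.2915  0.9234  0.2496]
 [ 0.9566 -0.2813 -0.0765]
 [-0.0004  0.2611 -0.9653]]
rack_lip 0.83 [243. 224.] -187.19184473392866 -10.793023622046732
rack_lip 0.72 [ 96. 316.] -340.0263232790046 -105.22418620416903
gate_hinge 0.61 [460. 164.] 1.339101342803111 44.136055881503694
gate_handle 0.55 [440. 238.] -13.043218920922216 -19.025380466625823
rack 0.83 [266. 219.] -168.04932822468797 -9.93068594577004
rack 0.79 [180. 411.] -271.91617313459125 -227.24296039615086
curer 0.76 [443. 210.] -0.05086164462106434 -2.096456411741956
```

View pics/w0.png

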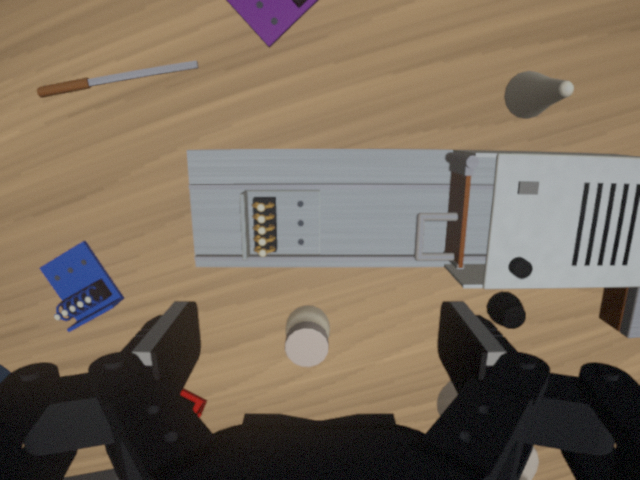

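```bash
cat > d.py <<'E'
from h import *
np.set_printoptions(precision=1,suppress=True)
p=imaging.snapshot("wrist");g=cv2.GaussianBlur(cv2.cvtColor(p["color"],6),(3,3),0).astype(float)
O=np.array([.569,.1334]);X=np.array([.2924,.9563]);Y=np.array([-X[1],X[0]])
def cc(u,v,z): w=world(p,(u,v),z)[:2]-O; return np.array([w@X,w@Y])*1e3
def prof(vals,a):  # list edges
    d=np.diff(vals); return [(a+i+.5,round(d[i])) for i in range(1,len(d)-1) if abs(d[i])>12 and abs(d[i])>=abs(d[i-1]) and abs(d[i])>=abs(d[i+1])]
for u in (215,350,400):
    for e,k in prof(g[140:280,u-2:u+3].mean(1),140): print("col",u,"row",e,k,cc(u,e,.012),cc(u,e,.004))
for v in (200,235): 
    for e,k in prof(g[v-2:v+3,180:480].mean(0),180): print("row",v,"col",e,k,cc(e,v,.004),cc(e,v,.029),cc(e,v,.0415),cc(e,v,.054))
for u in (430,436):
    for e,k in prof(g[200:275,u-1:u+2].mean(1),200): print("handle col",u,"row",e,k,cc(u,e,.0415))
E
python3 d.py
```

```text
col 215 row 255.5 -17 [-214.1  -41.1] [-216.3  -43.6]
col 215 row 258.5 17 [-214.3  -44.1] [-216.5  -46.6]
col 350 row 256.5 -17 [-86.4 -41.6] [-85.7 -44.1]
col 350 row 259.5 17 [-86.3 -44.5] [-85.7 -47.1]
col 400 row 256.5 -19 [-39.  -41.5] [-37.3 -43.9]
col 400 row 259.5 16 [-38.8 -44.4] [-37.1 -47. ]
row 200 col 241.5 -18 [-188.    10.6] [-183.1   14.7] [-180.7   16.8] [-178.3   18.8]
row 200 col 244.5 18 [-185.2   10.6] [-180.5   14.7] [-178.2   16.8] [-175.9   18.8]
row 200 col 250.5 -19 [-179.5   10.6] [-175.3   14.7] [-173.1   16.8] [-171.    18.8]
row 200 col 273.5 21 [-158.1   10.6] [-155.2   14.7] [-153.8   16.8] [-152.4   18.8]
row 200 col 445.5 -34 [ 2.7 11.5] [-5.3 15.5] [-9.3 17.5] [-13.3  19.6]
row 200 col 460.5 14 [17.1 11.6] [ 8.1 15.6] [ 3.6 17.7] [-0.9 19.7]
row 200 col 465.5 20 [21.9 11.7] [12.6 15.7] [ 7.9 17.7] [ 3.3 19.7]
row 235 col 242.5 -16 [-188.5  -23. ] [-183.6  -16.6] [-181.2  -13.5] [-178.8  -10.3]
row 235 col 246.5 17 [-184.7  -23. ] [-180.1  -16.6] [-177.8  -13.5] [-175.4  -10.3]
row 235 col 251.5 -29 [-179.9  -23. ] [-175.6  -16.6] [-173.4  -13.4] [-171.3  -10.3]
row 235 col 255.5 25 [-176.1  -23. ] [-172.   -16.6] [-170.   -13.4] [-168.   -10.3]
row 235 col 262.5 -26 [-169.4  -23. ] [-165.8  -16.6] [-164.   -13.4] [-162.2  -10.2]
row 235 col 273.5 31 [-158.9  -22.9] [-156.   -16.6] [-154.6  -13.4] [-153.1  -10.2]
row 235 col 411.5 -16 [-27.5 -22.5] [-33.4 -16.1] [-36.4 -13. ] [-39.4  -9.8]
row 235 col 414.5 14 [-24.6 -22.5] [-30.7 -16.1] [-33.8 -13. ] [-36.9  -9.8]
row 235 col 442.5 -34 [  2.6 -22.4] [ -5.4 -16. ] [ -9.4 -12.9] [-13.4  -9.7]
row 235 col 457.5 13 [ 17.2 -22.3] [  8.2 -16. ] [  3.7 -12.8] [-0.8 -9.7]
row 235 col 462.5 20 [ 22.1 -22.3] [ 12.8 -16. ] [  8.2 -12.8] [ 3.5 -9.6]
```

```bash
cat > e.py <<'E'
from h import *
np.set_printoptions(precision=1,suppress=True)
p=imaging.snapshot("wrist");s=r.read_state();R=np.array(s["ee_rot"]);t=np.array(s["ee_pos"])
pts=[];uv=[]
for v in range(290,480,2):
    for u in range(0,640,2):
        z=p["range_z"][v,u]
        if z>0:
            w=np.array(p["xyz"])+np.array(p["attitude"])@ray(p,(u,v))*z
            pts.append(R.T@(w-t)*1e3);uv.append((u,v))
P=np.array(pts)
for a in range(90,185,8):
    for sg in (1,-1):
        m=(P[:,2]>a)&(P[:,2]<=a+8)&(sg*P[:,1]>20)&(abs(P[:,0])<40)
        if m.sum()>3: print(a,sg,m.sum(),"x",P[m,0].min(),P[m,0].max(),"y",P[m,1].min(),P[m,1].max())
E
python3 e.py
```

```text
90 1 1051 x -9.717768386800012 17.168817058498263 y 20.022724943890335 69.38323447476283
90 -1 1040 x -10.083753325236813 16.900648544628375 y -67.28432869884273 -20.757176206033016
98 1 1343 x -13.760878702604241 16.775005100309876 y 29.213614330227482 75.3860458600506
98 -1 1387 x -13.165535950552 16.551143634581692 y -74.1997678132283 -28.07354088182484
106 1 1129 x -14.224193348591934 13.214954653038859 y 37.90692369943142 76.11267595473791
106 -1 1077 x -13.770273951446173 13.407002733533883 y -73.60872642872648 -36.25640464961476
114 1 204 x 2.5928492765012066 13.105056885675626 y 43.30534042248445 69.85259181175265
114 -1 213 x 2.39066078964621 13.391789966395129 y -68.5141455354449 -41.09815383130392
122 1 233 x -3.7767277578756913 10.808212259656962 y 43.06817469701481 56.30868090261564
122 -1 232 x -5.097439545851276 10.944894817502453 y -55.28845714473469 -41.00969749611726
130 1 265 x -11.632353542417402 10.83822018859663 y 42.97004257077486 57.315988088680584
130 -1 267 x -12.098201083808602 10.478226591278226 y -55.61001047652399 -41.09154605202968
138 1 238 x -12.434165914626544 10.773401282165985 y 42.920004669907755 56.90680485556446
138 -1 239 x -12.255284901649368 10.622793958746417 y -55.48234905685186 -41.212387506322386
146 1 187 x -12.132543557971507 10.672324269416272 y 43.16965060100842 57.114512000337776
146 -1 187 x -11.492972308442097 10.528939933865118 y -55.01331177810798 -41.34947749908504
154 1 75 x -12.011523982009946 10.223732283557538 y 43.1311017908327 47.93713509960504
154 -1 79 x -12.269723702952618 9.899844704470217 y -48.18153198916815 -41.29654629599905
```

```bash
cat > plan.py <<'E'
from h import *
O=np.array([570.4,134.2]);YAW=73.0;c,s=np.cos(np.radians(YAW)),np.sin(np.radians(YAW));X=np.array([c,s]);Y=np.array([-s,c])
D=88.5;L=164.
def e(a): return np.array([np.cos(np.radians(a)),np.sin(np.radians(a))])
def H(t,out=16.5,al=61): return np.array([0,44])+al*np.array([-np.sin(t),-np.cos(t)])+out*np.array([-np.cos(t),np.sin(t)])
def cur():
    st=r.read_state();R=np.array(st["ee_rot"]);t=np.array(st["ee_pos"])*1e3
    w=t[:2]-O;return np.array([w@X,w@Y]),np.degrees(np.arctan2(R[1,1],R[0,1]))-YAW-180,t[2]-L   # T curer, phi(H->P), tip z
def show(D=D):
    st=r.read_state();T,f,z=cur();print("t",st["time"],"T",T.round(1),"phi",round(f%360,1),"tipz",round(z,1),"H",(T-D/2*e(f)).round(1),"P",(T+D/2*e(f)).round(1),"F(curer)",np.round([np.array(st["force"][:2])@X,np.array(st["force"][:2])@Y,st["force"][2]],1),"w",round(st["gripper_width"]*1e3,1))
def rows(wps,start=None):
    """wps: (P or H tag, (x,y), phi, tipz, n)"""
    T,f,z=start or cur()
    for tag,q,F,Z,n in wps:
        q=np.array(q,float);T2=q+(D/2*e(F) if tag=="H" else -D/2*e(F) if tag=="P" else 0)
        df=(F-f+180)%360-180;P0=T+(D/2*e(f) if tag=="H" else -D/2*e(f))*(-1 if tag!="T" else 0)
        for k in range(n):
            f1=f+df/n
            if tag=="T": T1=T+(T2-T)/(n-k)
            else:
                sg=-1 if tag=="H" else 1
                pt=P0+(q-P0)*(k+1)/n; T1=pt-sg*D/2*e(f1)
            z1=z+(Z-z)/(n-k); a=YAW+180+f
            d=T1-T; w=d[0]*X+d[1]*Y; ty=e(a);tx=np.array([-ty[1],ty[0]])
            print([round(float(w@tx),1),round(float(w@ty),1),round(float(z-z1),1)],"turn",round(float(-df/n),2),"-> T",T1.round(1),"phi",round(f1%360,1),"H",(T1-D/2*e(f1)).round(1),"P",(T1+D/2*e(f1)).round(1),"z",round(z1,1))
            T,f,z=T1,f1,z1
    return T,f,z
E
python3 - <<'E'
from plan import *
show(); rows([("P",(-217,-11),240,90,6),("P",(-217,-11),240,18,4)])
E
```

```text
t 3.15 T [-118.     7.7] phi 180.1 tipz 241.2 H [-73.7   7.8] P [-162.2    7.6] F(curer) [0.7 1.1 0.4] w 84.8
[4.6, -9.8, 25.2] turn -9.98 -> T [-127.8   12.3] phi 190.1 H [-84.2  20. ] P [-171.4    4.5] z 216.0
[6.2, -10.2, 25.2] turn -9.98 -> T [-138.9   16.6] phi 200.1 H [-97.4  31.8] P [-180.5    1.4] z 190.8
[7.9, -10.3, 25.2] turn -9.98 -> T [-151.3   20.5] phi 210.1 H [-113.    42.6] P [-189.6   -1.7] z 165.6
[9.6, -10.1, 25.2] turn -9.98 -> T [-164.9   23.7] phi 220.0 H [-131.    52.1] P [-198.7   -4.8] z 140.4
[11.2, -9.7, 25.2] turn -9.98 -> T [-179.4   26. ] phi 230.0 H [-151.    59.9] P [-207.9   -7.9] z 115.2
[12.7, -8.9, 25.2] turn -9.98 -> T [-194.9   27.3] phi 240.0 H [-172.7   65.6] P [-217.  -11.] z 90.0
[0.0, 0.0, 18.0] turn -0.0 -> T [-194.9   27.3] phi 240.0 H [-172.7   65.6] P [-217.  -11.] z 72.0
[0.0, -0.0, 18.0] turn -0.0 -> T [-194.9   27.3] phi 240.0 H [-172.7   65.6] P [-217.  -11.] z 54.0
[0.0, -0.0, 18.0] turn -0.0 -> T [-194.9   27.3] phi 240.0 H [-172.8   65.6] P [-217.  -11.] z 36.0
[0.0, 0.0, 18.0] turn -0.0 -> T [-194.9   27.3] phi 240.0 H [-172.8   65.6] P [-217.  -11.] z 18.0
```

send_rows([
  {"slide": [4.6,-9.8,25.2],"turn": [0,0,-10],"jaw": 0.73},
  {"slide": [6.2,-10.2,25.2],"turn": [0,0,-10],"jaw": 0.73},
  {"slide": [7.9,-10.3,25.2],"turn": [0,0,-10],"jaw": 0.73},
  {"slide": [9.6,-10.1,25.2],"turn": [0,0,-10],"jaw": 0.73},
  {"slide": [11.2,-9.7,25.2],"turn": [0,0,-10],"jaw": 0.73},
  {"slide": [12.7,-8.9,25.2],"turn": [0,0,-10],"jaw": 0.73},
  {"slide": [0,0,30],"turn": [0,0,0],"jaw": 0.73},
  {"slide": [0,0,0],"turn": [0,0,0],"jaw": 0.73},
])

```text
time: 4.15
ee_pos: [0.4859, -0.0443, 0.2212]
ee_rot: [[-0.73, -0.683, -0.005], [-0.683, 0.73, 0.001], [0.003, 0.005, -1.0]]
force: [-0.0, 0.8, 0.7]
gripper_width: 0.0739
finger_force: 0.0
```

```bash
python3 -c "
from plan import *;show()"; sed -i 's/range(90,185,8)/range(106,180,4)/; s/a+8/a+4/' e.py; echo 'print(P[(P[:,2]<185)&(abs(P[:,1])<60)&(abs(P[:,1])>30),2].max())'>>e.py; python3 e.py
```

```text
t 4.15 T [-195.4   28.7] phi 240.1 tipz 57.2 H [-173.3   67. ] P [-217.5   -9.7] F(curer) [0.8 0.3 0.7] w 73.9
106 1 662 x -12.968460470410935 15.746794216555664 y 29.332764994670637 69.73713650996265
106 -1 625 x -13.353405044618578 16.22942496471335 y -67.67863589813565 -27.179101916802153
110 1 956 x -12.689412208061762 13.559885581625936 y 34.10978597283835 69.82390855910714
110 -1 971 x -12.717727806638063 13.543336107277876 y -67.9294935739133 -32.33070743862092
114 1 310 x -12.76701131497483 13.498802311931106 y 34.39099476468304 69.66918537828663
114 -1 352 x -13.153193483034853 14.060885940277702 y -67.62675465812536 -32.59687981981759
118 1 213 x 5.827719208160964 14.286923120388733 y 37.35338902401479 67.22834576233232
118 -1 224 x 5.5743389528051805 13.251996045772568 y -66.46660911785499 -35.3761640289969
122 1 55 x 4.792324823479613 13.109234252392387 y 38.94235369258464 58.626267734211886
122 -1 55 x 5.906369997309659 13.084894653557493 y -59.1405715005644 -37.96134453974134
126 1 126 x 1.7806466073454754 11.580162410802469 y 37.23462136084738 46.61882361296895
126 -1 
[... 1015 characters left out ...]
 11.271977960956972 y 37.613521224846245 51.385698114482736
150 -1 91 x -11.038226917884119 10.947437620119612 y -49.17190743401904 -35.37803533039255
154 1 85 x -11.46042349310522 11.417608668704538 y 37.51734468421231 50.67201528710838
154 -1 79 x -11.82401244286175 11.153268488858968 y -49.23840957094087 -35.42463507510047
158 1 62 x -11.391193880418035 10.955438355034442 y 37.50791285265042 49.81984309695714
158 -1 66 x -11.582008170014683 10.92810845379991 y -47.64350846047665 -35.58477621717281
162 1 29 x -10.11191188368746 9.037671415349413 y 37.55709704125414 38.17634183617261
162 -1 34 x -10.147776283566353 9.079622368146683 y -36.37637070915796 -35.71001908452007
184.72215338081716
```

```bash
python3 - <<'E'
from plan import *
rows([("P",(-217.5,-11),240,19,2),("P",(-201,-11),240,19,2),("P",(-140,-11),240,19,9)])
E
```

```text
[-0.0, -0.1, 20.0] turn 0.04 -> T [-195.3   27.5] phi 240.0 H [-173.2   65.8] P [-217.4  -10.9] z 39.0
[-0.0, -0.1, 20.0] turn 0.04 -> T [-195.4   27.3] phi 240.0 H [-173.3   65.6] P [-217.5  -11. ] z 19.0
[-7.1, 4.1, 0.0] turn -0.0 -> T [-187.1   27.3] phi 240.0 H [-165.    65.6] P [-209.2  -11. ] z 19.0
[-7.1, 4.1, 0.0] turn -0.0 -> T [-178.9   27.3] phi 240.0 H [-156.8   65.6] P [-201.  -11.] z 19.0
[-5.9, 3.4, 0.0] turn -0.0 -> T [-172.1   27.3] phi 240.0 H [-150.    65.6] P [-194.2  -11. ] z 19.0
[-5.9, 3.4, 0.0] turn -0.0 -> T [-165.3   27.3] phi 240.0 H [-143.2   65.6] P [-187.4  -11. ] z 19.0
[-5.9, 3.4, 0.0] turn -0.0 -> T [-158.5   27.3] phi 240.0 H [-136.4   65.6] P [-180.7  -11. ] z 19.0
[-5.9, 3.4, 0.0] turn -0.0 -> T [-151.8   27.3] phi 240.0 H [-129.6   65.6] P [-173.9  -11. ] z 19.0
[-5.9, 3.4, 0.0] turn -0.0 -> T [-145.    27.3] phi 240.0 H [-122.9   65.6] P [-167.1  -11. ] z 19.0
[-5.9, 3.4, 0.0] turn -0.0 -> T [-138.2   27.3] phi 240.0 H [-116.1   65.6] P [-160.3  -11. ] z 19.0
[-5.9, 3.4, 0.0] turn -0.0 -> T [-131.4   27.3] phi 240.0 H [-109.3   65.6] P [-153.6  -11. ] z 19.0
[-5.9, 3.4, 0.0] turn -0.0 -> T [-124.7   27.3] phi 240.0 H [-102.5   65.6] P [-146.8  -11. ] z 19.0
[-5.9, 3.4, 0.0] turn -0.0 -> T [-117.9   27.3] phi 240.0 H [-95.8  65.6] P [-140.  -11.] z 19.0
```

send_rows([
  {"slide": [0,0,19],"turn": [0,0,0],"jaw": 0.73},
  {"slide": [-1,-1,19],"turn": [0,0,0],"jaw": 0.73},
  {"slide": [-7.1,4.1,0],"turn": [0,0,0],"jaw": 0.73},
  {"slide": [-5.9,3.4,0],"turn": [0,0,0],"jaw": 0.73},
  {"slide": [-4,2.3,0],"turn": [0,0,0],"jaw": 0.73},
  {"slide": [-4,2.3,0],"turn": [0,0,0],"jaw": 0.73},
  {"slide": [-5.9,3.4,0],"turn": [0,0,0],"jaw": 0.73},
  {"slide": [-5.9,3.4,0],"turn": [0,0,0],"jaw": 0.73},
])

```text
time: 5.2
ee_pos: [0.5006, -0.009, 0.1859]
ee_rot: [[-0.731, -0.682, 0.001], [-0.682, 0.731, -0.001], [-0.0, -0.001, -1.0]]
force: [-1.0, -2.9, 2.4]
gripper_width: 0.0739
finger_force: 1.2
```

```bash
python3 -c "
from plan import *;show();rows([('P',(-140,-11),240,19,6)])"
```

```text
t 5.2 T [-157.4   24.9] phi 240.0 tipz 21.9 H [-135.3   63.2] P [-179.5  -13.4] F(curer) [-3.   0.1  2.4] w 73.9
[-5.5, 3.6, 0.5] turn 0.0 -> T [-150.8   25.3] phi 240.0 H [-128.7   63.6] P [-172.9  -13. ] z 21.4
[-5.5, 3.6, 0.5] turn 0.0 -> T [-144.2   25.7] phi 240.0 H [-122.1   64. ] P [-166.3  -12.6] z 20.9
[-5.5, 3.6, 0.5] turn 0.0 -> T [-137.6   26.1] phi 240.0 H [-115.5   64.4] P [-159.8  -12.2] z 20.4
[-5.5, 3.6, 0.5] turn 0.0 -> T [-131.    26.5] phi 240.0 H [-108.9   64.8] P [-153.2  -11.8] z 20.0
[-5.5, 3.6, 0.5] turn 0.0 -> T [-124.5   26.9] phi 240.0 H [-102.3   65.2] P [-146.6  -11.4] z 19.5
[-5.5, 3.6, 0.5] turn 0.0 -> T [-117.9   27.3] phi 240.0 H [-95.7  65.6] P [-140.  -11.] z 19.0
```

send_rows([
  {"slide": [-5.5,3.6,0.5],"turn": [0,0,0],"jaw": 0.73},
  {"slide": [-5.5,3.6,0.5],"turn": [0,0,0],"jaw": 0.73},
  {"slide": [-5.5,3.6,0.5],"turn": [0,0,0],"jaw": 0.73},
  {"slide": [-5.5,3.6,0.5],"turn": [0,0,0],"jaw": 0.73},
  {"slide": [-5.5,3.6,0],"turn": [0,0,0],"jaw": 0.73},
  {"slide": [-4,2.5,0],"turn": [0,0,0],"jaw": 0.73},
  {"slide": [0,0,0],"turn": [0,0,0],"jaw": 0.73},
  {"slide": [0,0,0],"turn": [0,0,0],"jaw": 0.73},
])

```text
time: 6.2
ee_pos: [0.5088, 0.0278, 0.183]
ee_rot: [[-0.731, -0.683, -0.002], [-0.683, 0.731, 0.002], [-0.0, 0.002, -1.0]]
force: [0.7, 0.6, 0.2]
gripper_width: 0.0737
finger_force: 0.0
```

```bash
cat >f.py <<'E'
from plan import *
import sys
show()
p=imaging.snapshot("wrist");cv2.imwrite(f"pics/{sys.argv[1]}.png",p["color"])
for n,z in dict(rack_lip=.019,rack=.004,gate_handle=.038,gate_hinge=.034).items():
    for d in nets.spot_point(p,n)[:1]:
        w=world(p,d["at"],z)[:2]*1e3-O;print(n,round(d["conf"],2),np.round(d["at"]),(w@X).round(1),(w@Y).round(1))
E
python3 f.py w1
```

```text
t 6.2 T [-119.8   27.8] phi 240.1 tipz 19.0 H [-97.7  66.2] P [-141.9  -10.5] F(curer) [ 0.8 -0.5  0.2] w 73.7
rack_lip 0.73 [224. 346.] -126.8 -8.9
rack 0.83 [258. 365.] -106.7 -9.0
```

View pics/w1.png

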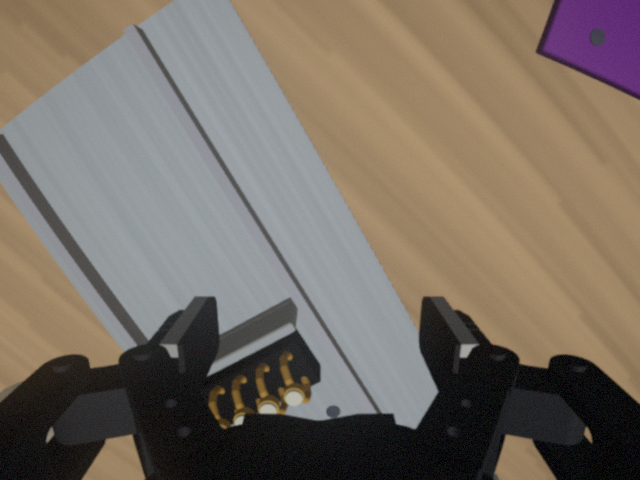

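```bash
python3 - <<'E'
from plan import *
s=rows([("T",(-124,27.8),240,80,2),("H",(-16.5,-17),147,70,9)])
E
```

```text
[1.8, -0.8, -30.4] turn 0.01 -> T [-122.    27.6] phi 240.0 H [-99.9  65.9] P [-144.2  -10.7] z 49.6
[1.8, -0.8, -30.4] turn 0.01 -> T [-124.    27.8] phi 240.0 H [-101.9   66.1] P [-146.1  -10.5] z 80.0
[-4.9, -2.5, 1.1] turn 10.33 -> T [-121.    23.2] phi 229.7 H [-92.4  56.9] P [-149.7  -10.6] z 78.9
[-5.3, -0.2, 1.1] turn 10.33 -> T [-117.1   19.6] phi 219.3 H [-82.9  47.7] P [-151.4   -8.4] z 77.8
[-5.2, 2.2, 1.1] turn 10.33 -> T [-112.1   17. ] phi 209.0 H [-73.4  38.4] P [-150.8   -4.5] z 76.7
[-4.7, 4.5, 1.1] turn 10.33 -> T [-105.9   15. ] phi 198.7 H [-63.9  29.2] P [-147.8    0.9] z 75.6
[-3.8, 6.7, 1.1] turn 10.33 -> T [-98.2  13.5] phi 188.3 H [-54.4  19.9] P [-142.     7.1] z 74.4
[-2.6, 8.8, 1.1] turn 10.33 -> T [-89.2  12.3] phi 178.0 H [-45.   10.7] P [-133.4   13.8] z 73.3
[-1.0, 10.5, 1.1] turn 10.33 -> T [-78.7  10.9] phi 167.7 H [-35.5   1.5] P [-121.9   20.4] z 72.2
[0.9, 12.0, 1.1] turn 10.33 -> T [-66.8   9.3] phi 157.3 H [-26.   -7.8] P [-107.7   26.3] z 71.1
[3.1, 13.0, 1.1] turn 10.33 -> T [-53.6   7.1] phi 147.0 H [-16.5 -17. ] P [-90.7  31.2] z 70.0
```

send_rows([
  {"slide": [1.8,-0.8,-30],"turn": [0,0,0],"jaw": 0.73},
  {"slide": [1.8,-0.8,-30],"turn": [0,0,0],"jaw": 0.73},
  {"slide": [-4.9,-2.5,1],"turn": [0,0,10.3],"jaw": 0.73},
  {"slide": [-5.3,-0.2,1],"turn": [0,0,10.3],"jaw": 0.73},
  {"slide": [-5.2,2.2,1],"turn": [0,0,10.3],"jaw": 0.73},
  {"slide": [-4.7,4.5,1],"turn": [0,0,10.3],"jaw": 0.73},
  {"slide": [-3.8,6.7,1],"turn": [0,0,10.3],"jaw": 0.73},
  {"slide": [-2.6,8.8,1],"turn": [0,0,10.3],"jaw": 0.73},
  {"slide": [-1,10.5,1],"turn": [0,0,10.3],"jaw": 0.73},
  {"slide": [0.9,12,1],"turn": [0,0,10.3],"jaw": 0.73},
])

```text
time: 7.7
ee_pos: [0.5421, 0.0732, 0.2354]
ee_rot: [[-0.769, 0.639, -0.0], [0.639, 0.769, 0.0], [0.001, 0.0, -1.0]]
force: [0.3, -0.1, 1.3]
gripper_width: 0.0741
finger_force: 0.0
```

send_rows([
  {"slide": [3.1,13,1],"turn": [0,0,10.3],"jaw": 0.73},
  {"slide": [0,0,0],"turn": [0,0,0],"jaw": 0.73},
  {"slide": [0,0,0],"turn": [0,0,0],"jaw": 0.73},
])

```text
time: 8.07
ee_pos: [0.5477, 0.0847, 0.2344]
ee_rot: [[-0.649, 0.761, -0.0], [0.761, 0.649, -0.0], [0.0, -0.001, -1.0]]
force: [-0.5, -0.0, 0.0]
gripper_width: 0.0739
finger_force: 0.0
```

```bash
python3 f.py w2
```

```text
t 8.075 T [-54.    7.2] phi 147.5 tipz 70.4 H [-16.6 -16.5] P [-91.3  31. ] F(curer) [-0.2  0.5  0. ] w 73.9
rack_lip 0.6 [215. 369.] -128.8 -10.0
rack 0.94 [254. 335.] -106.2 -10.1
gate_hinge 0.77 [376. 148.] -1.0 44.3
```

View pics/w2.png

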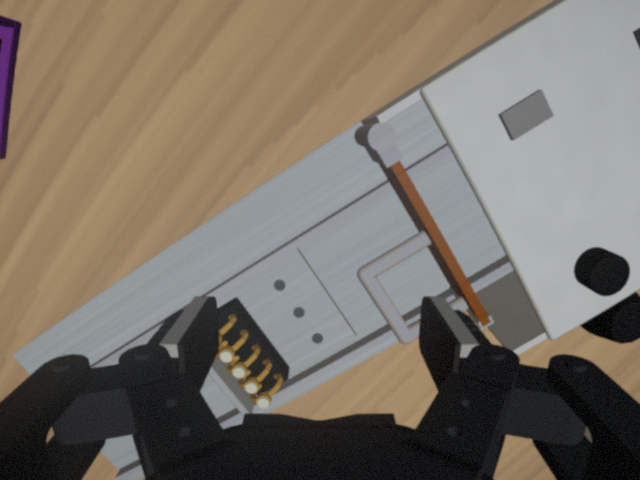

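```bash
python3 - <<'E'
from plan import *
p=imaging.snapshot("wrist")
def cc(u,v,z): w=world(p,(u,v),z)[:2]*1e3-O; return np.array([w@X,w@Y]).round(1)
for uv in ((366,272),(425,241),(405,335),(384,303)): print(uv,cc(*uv,.0415))
for uv in ((396,166),(487,322)): print("leaf",uv,cc(*uv,.054))
a=p["color"][220:370,340:500];cv2.imwrite("pics/w2c.png",cv2.resize(a,None,fx=4,fy=4,interpolation=2))
E
```

```text
(366, 272) [-31.6   2. ]
(425, 241) [-3.6  0.4]
(405, 335) [-32.2 -33.5]
(384, 303) [-32.3 -14.7]
leaf (396, 166) [ 0.2 36.2]
leaf (487, 322) [  0.9 -40.1]
```

View pics/w2c.png

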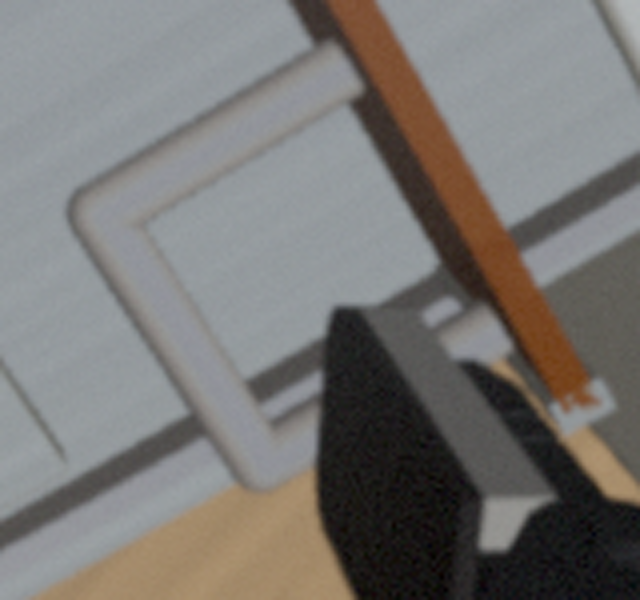

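send_rows([
  {"slide": [0.3,0.5,12],"turn": [0,0,0],"jaw": 0.73},
  {"slide": [0,0,10],"turn": [0,0,0],"jaw": 0.73},
  {"slide": [0,0,7],"turn": [0,0,0],"jaw": 0.73},
  {"slide": [0,0,0],"turn": [0,0,0],"jaw": 0.73},
])

```text
time: 8.88
ee_pos: [0.5474, 0.0855, 0.2041]
ee_rot: [[-0.647, 0.762, -0.003], [0.762, 0.647, -0.0], [0.002, -0.002, -1.0]]
force: [0.4, -0.5, 0.1]
gripper_width: 0.0743
finger_force: 0.0
```

```bash
python3 -c "
from plan import *;show()"
```

```text
t 8.875 T [-53.3   7.7] phi 147.3 tipz 40.1 H [-16.  -16.2] P [-90.5  31.6] F(curer) [-0.3 -0.5  0.1] w 74.3
```

send_rows([
  {"slide": [0,0,4],"turn": [0,0,0],"jaw": 0.73},
  {"slide": [0,0,4],"turn": [0,0,0],"jaw": 0.73},
  {"slide": [0,0,0],"turn": [0,0,0],"jaw": 0.73},
])

```text
time: 9.25
ee_pos: [0.5479, 0.0855, 0.1972]
ee_rot: [[-0.647, 0.762, -0.001], [0.762, 0.647, -0.0], [0.0, -0.0, -1.0]]
force: [-0.1, 0.1, 0.2]
gripper_width: 0.074
finger_force: 0.0
```

```bash
python3 -c "
from plan import *;show()"
```

```text
t 9.25 T [-53.1   7.3] phi 147.3 tipz 33.2 H [-15.9 -16.6] P [-90.4  31.2] F(curer) [0.1 0.1 0.2] w 74.0
```

```bash
cat > chk.py <<'E'
from plan import *
def rect(c,a,hl,hw):
    u=e(a);v=np.array([-u[1],u[0]]);g=np.linspace(-1,1,15)
    return np.array([c+x*hl*u+y*hw*v for x in g for y in g])
def box(x0,x1,y0,y1): return rect(np.array([(x0+x1)/2,(y0+y1)/2]),0,(x1-x0)/2,(y1-y0)/2)
def gate(t):
    l=np.array([-np.sin(t),-np.cos(t)]);n=np.array([-np.cos(t),np.sin(t)]);h=np.array([0,44.]);a=np.degrees(np.arctan2(l[1],l[0]))
    return np.vstack([rect(h+42*l,a,42,2),rect(h+61*l+33.5*n,a,21.5,3.5),rect(h+43*l+16*n,a,3.5,14),rect(h+79*l+16*n,a,3.5,14)])
def dist(A,B): return np.sqrt(((A[:,None]-B[None])**2).sum(-1)).min().round(1)
def check(T,f,th,o):
    P=T+D/2*e(f);Hh=T-D/2*e(f);F=rect(P,f,7.25,11);G=gate(th)
    print("   th",round(th,2),"P-ring",dist(F,box(o-10,o+10,-36,14)),"P-lip",dist(F,box(o-20,o-16,-41,19)),"P-gate",dist(F,G),"gate-ring",dist(G,box(o-10,o+10,-36,14)),"H-gate",dist(rect(Hh,f,7.25,11),G))
E
python3 - <<'E'
from chk import *
s=cur(); s=rows([("T",s[0],s[1],20,2)],s)
ts=[.15,.3,.45,.6,.7,.8,.9,1.0,1.1,1.2,1.3,1.4,1.45]
fs=np.interp(ts,[0,.3,.6,.8,1.0,1.2,1.45],[147,152,160,168,182,195,209])
for t,f in zip(ts,fs):
    s=rows([("H",H(t,17.5),f,20,1)],s);check(s[0],s[1],t,-107)
E
```

```text
[0.0, 0.0, 6.6] turn -0.0 -> T [-53.1   7.3] phi 147.3 H [-15.9 -16.6] P [-90.4  31.2] z 26.6
[0.0, 0.0, 6.6] turn -0.0 -> T [-53.1   7.3] phi 147.3 H [-15.9 -16.6] P [-90.4  31.2] z 20.0
[-4.9, -10.4, 0.0] turn -2.17 -> T [-64.5   8.8] phi 149.5 H [-26.4 -13.7] P [-102.7   31.2] z 20.0
   th 0.15 P-ring 4.1 P-lip 10.6 P-gate 55.2 gate-ring 48.1 H-gate 1.6
[-2.2, -9.5, 0.0] turn -2.5 -> T [-73.8  11.7] phi 152.0 H [-34.7  -9.1] P [-112.9   32.4] z 20.0
   th 0.3 P-ring 5.3 P-lip 5.6 P-gate 58.4 gate-ring 37.3 H-gate 2.4
[-1.5, -9.3, 0.0] turn -4.0 -> T [-82.7  14.7] phi 156.0 H [-42.3  -3.3] P [-123.1   32.7] z 20.0
   th 0.45 P-ring 6.9 P-lip 1.5 P-gate 61.4 gate-ring 27.8 H-gate 3.3
[0.5, -8.7, 0.0] turn -4.0 -> T [-90.5  18.7] phi 160.0 H [-48.9   3.5] P [-132.    33.8] z 20.0
   th 0.6 P-ring 13.9 P-lip 2.8 P-gate 57.2 gate-ring 19.9 H-gate 2.1
[0.4, -5.2, 0.0] turn -4.0 -> T [-95.2  20.8] phi 164.0 H [-52.7   8.6] P [-137.8   33. ] z 20.0
   th 0.7 P-ring 18.0 P-lip 7.0 P-gate 54.7 gate-ring 15.6 H-gate 1.5
[1.2, -4.5, 0.0] turn -4.0 -> T [-99.2  23.3] phi 168.0 H [-56.   14.1] 
[... 580 characters left out ...]
 gate-ring 17.6 H-gate 0.4
[1.3, 0.3, 0.0] turn -6.5 -> T [-105.9   26.8] phi 195.0 H [-63.2  38.2] P [-148.7   15.3] z 20.0
   th 1.2 P-ring 21.8 P-lip 11.8 P-gate 58.1 gate-ring 18.0 H-gate 0.8
[1.9, 1.6, 0.0] turn -5.6 -> T [-104.9   29. ] phi 200.6 H [-63.5  44.5] P [-146.3   13.4] z 20.0
   th 1.3 P-ring 18.7 P-lip 8.7 P-gate 57.0 gate-ring 17.5 H-gate 0.9
[1.5, 2.8, 0.0] turn -5.6 -> T [-102.8   31.3] phi 206.2 H [-63.1  50.9] P [-142.5   11.8] z 20.0
   th 1.4 P-ring 14.2 P-lip 4.3 P-gate 53.7 gate-ring 20.0 H-gate 0.3
[0.5, 1.8, 0.0] turn -2.8 -> T [-101.4   32.6] phi 209.0 H [-62.7  54. ] P [-140.1   11.1] z 20.0
   th 1.45 P-ring 11.5 P-lip 1.8 P-gate 52.6 gate-ring 22.6 H-gate 0.5
```

```bash
python3 - <<'E'
from chk import *
s=cur(); s=(s[0],s[1],20)
ts=[.08,.16,.24,.34,.45,.55,.65,.75,.85]
fs=np.interp(ts,[0,.3,.45,.6,.8,1.0,1.2,1.45],[147,147.5,150,156,167,182,195,209])
for t,f in zip(ts,fs):
    s=rows([("H",H(t,17.5),f,20,1)],s);check(s[0],s[1],t,-107)
E
```

```text
[-2.3, -6.1, 0.0] turn 0.19 -> T [-59.5   8.6] phi 147.1 H [-22.3 -15.4] P [-96.7  32.6] z 20.0
   th 0.08 P-ring 5.5 P-lip 16.5 P-gate 53.9 gate-ring 53.5 H-gate 0.9
[-1.0, -5.0, 0.0] turn -0.13 -> T [-64.2  10.5] phi 147.3 H [-27.  -13.4] P [-101.4   34.4] z 20.0
   th 0.16 P-ring 7.2 P-lip 13.9 P-gate 54.8 gate-ring 47.3 H-gate 1.5
[-0.6, -5.1, 0.0] turn -0.13 -> T [-68.8  12.7] phi 147.4 H [-31.5 -11.1] P [-106.1   36.6] z 20.0
   th 0.24 P-ring 9.4 P-lip 13.0 P-gate 55.9 gate-ring 41.5 H-gate 1.8
[-0.6, -6.3, 0.0] turn -0.77 -> T [-74.4  15.7] phi 148.2 H [-36.8  -7.7] P [-112.   39.] z 20.0
   th 0.34 P-ring 11.8 P-lip 11.8 P-gate 57.9 gate-ring 34.6 H-gate 2.2
[-0.6, -6.9, 0.0] turn -1.83 -> T [-80.6  18.8] phi 150.0 H [-42.3  -3.3] P [-118.9   40.9] z 20.0
   th 0.45 P-ring 13.8 P-lip 10.0 P-gate 60.7 gate-ring 27.8 H-gate 3.0
[-1.5, -6.0, 0.0] turn -4.0 -> T [-86.6  20.5] phi 154.0 H [-46.8   1.1] P [-126.3   39.9] z 20.0
   th 0.55 P-ring 15.0 P-lip 7.9 P-gate 60.3 gate-ring 22.3 H-gate 2.9
[-1.0, -5.6, 0.0] turn -4.75 -> T [-92.1  22.1] phi 158.7 H [-50.8   6. ] P [-133.3   38.1] z 20.0
   th 0.65 P-ring 17.6 P-lip 7.2 P-gate 56.7 gate-ring 17.6 H-gate 2.0
[-0.6, -5.0, 0.0] turn -5.5 -> T [-97.   23.3] phi 164.2 H [-54.4  11.3] P [-139.6   35.3] z 20.0
   th 0.75 P-ring 20.5 P-lip 9.4 P-gate 54.1 gate-ring 13.8 H-gate 1.1
[-0.4, -4.1, 0.0] turn -6.5 -> T [-101.1   24. ] phi 170.7 H [-57.4  16.9] P [-144.7   31.1] z 20.0
   th 0.85 P-ring 22.9 P-lip 12.2 P-gate 52.5 gate-ring 11.1 H-gate 0.8
```

send_rows([
  {"slide": [0,0,7],"turn": [0,0,0],"jaw": 0.73},
  {"slide": [0,0,6.5],"turn": [0,0,0],"jaw": 0.73},
  {"slide": [0,0,0],"turn": [0,0,0],"jaw": 0.73},
])

```text
time: 9.62
ee_pos: [0.5475, 0.0855, 0.1829]
ee_rot: [[-0.647, 0.762, -0.002], [0.762, 0.647, -0.0], [0.001, -0.002, -1.0]]
force: [0.5, -0.0, -0.4]
gripper_width: 0.0738
finger_force: 0.0
```

send_rows([
  {"slide": [-2.3,-6.1,0],"turn": [0,0,0],"jaw": 0.73},
  {"slide": [-1,-5,0],"turn": [0,0,0],"jaw": 0.73},
  {"slide": [-0.6,-5.1,0],"turn": [0,0,0],"jaw": 0.73},
  {"slide": [-0.6,-6.3,0],"turn": [0,0,-0.8],"jaw": 0.73},
  {"slide": [0,0,0],"turn": [0,0,0],"jaw": 0.73},
])

```text
time: 10.25
ee_pos: [0.5336, 0.0672, 0.1842]
ee_rot: [[-0.657, 0.753, 0.0], [0.753, 0.657, -0.0], [-0.0, 0.0, -1.0]]
force: [-0.0, 1.0, -0.2]
gripper_width: 0.0737
finger_force: 0.6
```

```bash
python3 f.py w3; python3 - <<'E'
from chk import *
s=cur(); s=(s[0],s[1],20)
ts=[.45,.55,.65,.75,.85,.95,1.05]
fs=np.interp(ts,[0,.3,.45,.6,.8,1.0,1.2,1.45],[147,147.5,150,156,167,182,195,209])
for t,f in zip(ts,fs):
    s=rows([("H",H(t,17.5),f,20,1)],s)
E
```

```text
t 10.25 T [-74.9  15.6] phi 148.1 tipz 20.2 H [-37.3  -7.8] P [-112.4   38.9] F(curer) [ 0.9  0.3 -0.2] w 73.7
rack_lip 0.84 [238. 423.] -126.8 -8.6
rack 0.65 [283. 384.] -107.4 -10.2
gate_handle 0.58 [281. 382.] -92.1 8.9
gate_hinge 0.56 [479. 142.] -0.0 43.6
[-0.3, -7.1, 0.0] turn -1.88 -> T [-80.6  18.8] phi 150.0 H [-42.3  -3.3] P [-118.9   40.9] z 20.0
[-1.5, -6.0, 0.0] turn -4.0 -> T [-86.6  20.5] phi 154.0 H [-46.8   1.1] P [-126.3   39.9] z 20.0
[-1.0, -5.6, 0.0] turn -4.75 -> T [-92.1  22.1] phi 158.8 H [-50.8   6. ] P [-133.3   38.1] z 20.0
[-0.6, -5.0, 0.0] turn -5.5 -> T [-97.   23.3] phi 164.2 H [-54.4  11.3] P [-139.6   35.3] z 20.0
[-0.4, -4.1, 0.0] turn -6.5 -> T [-101.1   24. ] phi 170.8 H [-57.4  16.9] P [-144.7   31.1] z 20.0
[-0.4, -3.0, 0.0] turn -7.5 -> T [-104.    24.1] phi 178.2 H [-59.8  22.8] P [-148.3   25.5] z 20.0
[0.6, -1.7, 0.0] turn -7.0 -> T [-105.7   24.8] phi 185.2 H [-61.6  28.8] P [-149.7   20.7] z 20.0
```

View pics/w3.png

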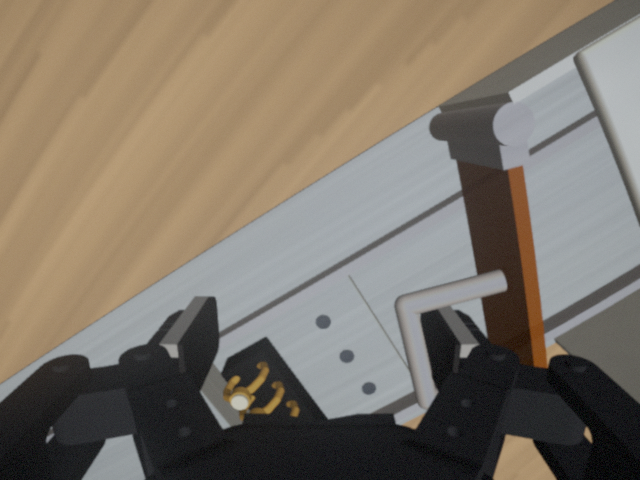

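send_rows([
  {"slide": [-0.3,-7.1,0],"turn": [0,0,-1.9],"jaw": 0.73},
  {"slide": [-1.5,-6,0],"turn": [0,0,-4],"jaw": 0.73},
  {"slide": [-1,-5.6,0],"turn": [0,0,-4.8],"jaw": 0.73},
  {"slide": [-0.6,-5,0],"turn": [0,0,-5.5],"jaw": 0.73},
  {"slide": [-0.4,-4.1,0],"turn": [0,0,-6.5],"jaw": 0.73},
  {"slide": [-0.4,-3,0],"turn": [0,0,-7.5],"jaw": 0.73},
  {"slide": [0.6,-1.7,0],"turn": [0,0,-7],"jaw": 0.73},
  {"slide": [0,0,0],"turn": [0,0,0],"jaw": 0.73},
])

```text
time: 11.5
ee_pos: [0.5167, 0.0406, 0.1849]
ee_rot: [[-0.979, 0.204, 0.003], [0.204, 0.979, 0.0], [-0.003, 0.001, -1.0]]
force: [1.7, 3.4, 1.8]
gripper_width: 0.0738
finger_force: 1.4
```

```bash
python3 - <<'E'
from chk import *
show();s=cur(); s=(s[0],s[1],20)
ts=[1.15,1.25,1.35,1.45,1.53,1.6]
fs=np.interp(ts,[0,.3,.45,.6,.8,1.0,1.2,1.45,1.6],[147,147.5,150,156,167,182,195,208,215])
for t,f in zip(ts,fs):
    s=rows([("H",H(t,17.5),f,20,1)],s);check(s[0],s[1],t,-107)
E
```

```text
t 11.5 T [-105.3   24. ] phi 185.2 tipz 20.9 H [-61.2  28. ] P [-149.3   20. ] F(curer) [ 3.8 -0.7  1.8] w 73.8
[2.1, -0.7, 0.0] turn -6.52 -> T [-106.1   26. ] phi 191.8 H [-62.8  35.1] P [-149.5   17. ] z 20.0
   th 1.15 P-ring 23.2 P-lip 13.2 P-gate 56.2 gate-ring 18.3 H-gate 0.7
[1.8, 0.9, 0.0] turn -5.85 -> T [-105.6   28. ] phi 197.6 H [-63.4  41.4] P [-147.8   14.6] z 20.0
   th 1.25 P-ring 20.5 P-lip 10.5 P-gate 58.7 gate-ring 17.5 H-gate 1.4
[2.0, 2.2, 0.0] turn -5.2 -> T [-104.1   30.6] phi 202.8 H [-63.4  47.7] P [-144.9   13.4] z 20.0
   th 1.35 P-ring 17.0 P-lip 7.0 P-gate 55.3 gate-ring 18.2 H-gate 0.8
[1.5, 3.3, 0.0] turn -5.2 -> T [-101.7   33.2] phi 208.0 H [-62.7  54. ] P [-140.8   12.5] z 20.0
   th 1.45 P-ring 12.3 P-lip 2.2 P-gate 52.8 gate-ring 22.6 H-gate 0.3
[1.0, 3.3, 0.0] turn -3.73 -> T [-99.3  35.7] phi 211.7 H [-61.7  59. ] P [-136.9   12.4] z 20.0
   th 1.53 P-ring 8.0 P-lip 0.2 P-gate 51.6 gate-ring 27.9 H-gate 0.1
[0.5, 3.3, 0.0] turn -3.27 -> T [-96.7  37.9] phi 215.0 H [-60.5  63.3] P [-133.    12.5] z 20.0
   th 1.6 P-ring 3.8 P-lip 0.1 P-gate 51.2 gate-ring 33.1 H-gate 0.6
```

send_rows([
  {"slide": [2.1,-0.7,0.5],"turn": [0,0,-6.5],"jaw": 0.73},
  {"slide": [1.8,0.9,0],"turn": [0,0,-5.9],"jaw": 0.73},
  {"slide": [2,2.2,0],"turn": [0,0,-5.2],"jaw": 0.73},
  {"slide": [1.5,3.3,0],"turn": [0,0,-5.2],"jaw": 0.73},
  {"slide": [1,3.3,0],"turn": [0,0,-3.7],"jaw": 0.73},
  {"slide": [0,0,0],"turn": [0,0,0],"jaw": 0.73},
])

```text
time: 12.25
ee_pos: [0.5074, 0.0495, 0.1844]
ee_rot: [[-0.967, -0.253, 0.003], [-0.253, 0.967, -0.001], [-0.003, -0.001, -1.0]]
force: [3.7, 1.6, 1.3]
gripper_width: 0.0738
finger_force: 1.6
```

```bash
python3 f.py w4; python3 - <<'E'
from chk import *
s=cur(); s=(s[0],s[1],20)
# push: lip face x, choose H by theta, phi so P front touches
from scipy.optimize import brentq
def front(f): return 7.25*abs(np.cos(np.radians(f)))+11*abs(np.sin(np.radians(f)))
lips=np.arange(-122,9,5.0)
for lx in list(lips)+[8]:
    t=np.interp(lx,[-125,-110,-60,-20,8],[1.54,1.62,1.72,1.72,1.66])
    h=H(t,17.5)
    f=brentq(lambda f:(h+D*e(f))[0]+front(f)-lx,200,335)
    s=rows([("H",h,f,20,1)],s);check(s[0],s[1],t,lx+20)
E
```

```text
t 12.25 T [-99.4  35.5] phi 211.7 tipz 20.4 H [-61.8  58.7] P [-137.1   12.3] F(curer) [ 2.6 -3.1  1.3] w 73.8
rack_lip 0.69 [205. 372.] -123.7 -9.0
rack 0.93 [256. 373.] -103.7 -8.8
[-1.6, 1.3, 0.0] turn -2.72 -> T [-97.7  35.5] phi 214.5 H [-61.3  60.6] P [-134.2   10.5] z 20.0
   th 1.56 P-ring 10.1 P-lip 0.6 P-gate 51.3 gate-ring 27.9 H-gate 0.2
[-2.4, 1.4, 0.0] turn -4.53 -> T [-95.2  34.4] phi 219.0 H [-60.8  62.2] P [-129.6    6.5] z 20.0
   th 1.58 P-ring 10.0 P-lip 0.7 P-gate 51.1 gate-ring 29.2 H-gate 0.7
[-2.3, 1.5, 0.0] turn -4.17 -> T [-92.5  33.6] phi 223.2 H [-60.3  63.8] P [-124.8    3.3] z 20.0
   th 1.61 P-ring 10.0 P-lip 1.2 P-gate 51.2 gate-ring 31.2 H-gate 0.4
[-2.7, 1.0, 0.0] turn -4.08 -> T [-90.   32.3] phi 227.3 H [-59.9  64.8] P [-120.    -0.2] z 20.0
   th 1.63 P-ring 10.1 P-lip 0.1 P-gate 51.6 gate-ring 32.3 H-gate 0.8
[-2.8, 0.7, 0.0] turn -3.99 -> T [-87.4  30.9] phi 231.3 H [-59.7  65.4] P [-115.1   -3.6] z 20.0
   th 1.64 P-ring 10.0 P-lip 1.3 P-gate 52.1 gate-ring 32.7 H-gate 1.3
[-2.7, 0.7, 0.0] turn -3.83 -> T [-84.8  29.7] phi 235.1 H [-59.5  66. ]
[... 3069 characters left out ...]
gate 43.0 gate-ring 28.2 H-gate 0.9
[-2.4, -0.4, 0.0] turn -3.78 -> T [-36.9  29.6] phi 299.5 H [-58.7  68.1] P [-15.1  -8.9] z 20.0
   th 1.68 P-ring 10.1 P-lip 1.2 P-gate 40.0 gate-ring 29.2 H-gate 1.2
[-2.5, -0.3, 0.0] turn -3.97 -> T [-34.6  30.6] phi 303.4 H [-59.   67.5] P [-10.2  -6.3] z 20.0
   th 1.67 P-ring 10.1 P-lip 0.4 P-gate 36.6 gate-ring 31.0 H-gate 0.9
[-2.7, -0.3, 0.0] turn -4.21 -> T [-32.2  31.8] phi 307.7 H [-59.2  66.9] P [-5.1 -3.2] z 20.0
   th 1.66 P-ring 10.1 P-lip 0.2 P-gate 32.8 gate-ring 33.4 H-gate 0.2
[0.0, 0.0, 0.0] turn -0.0 -> T [-32.2  31.8] phi 307.7 H [-59.2  66.9] P [-5.1 -3.2] z 20.0
   th 1.66 P-ring 10.1 P-lip 0.2 P-gate 32.8 gate-ring 33.4 H-gate 0.2
```

View pics/w4.png

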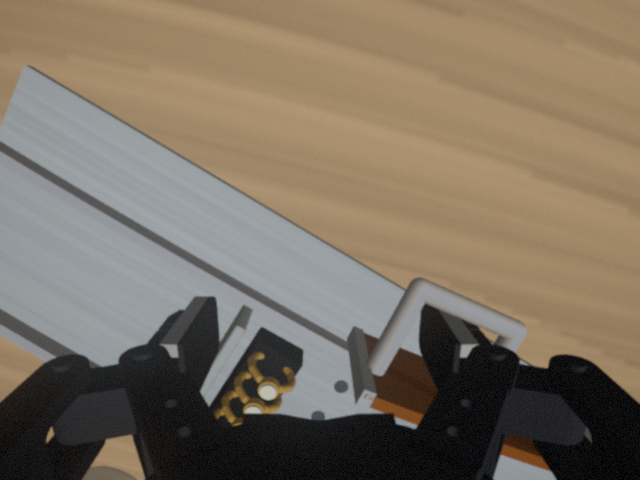

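send_rows([
  {"slide": [-1.6,1.3,0],"turn": [0,0,-2.7],"jaw": 0.73},
  {"slide": [-2.4,1.4,0],"turn": [0,0,-4.5],"jaw": 0.73},
  {"slide": [-2.3,1.5,0],"turn": [0,0,-4.2],"jaw": 0.73},
  {"slide": [-2.7,1,0],"turn": [0,0,-4.1],"jaw": 0.73},
  {"slide": [-2.8,0.7,0],"turn": [0,0,-4],"jaw": 0.73},
  {"slide": [-2.7,0.7,0],"turn": [0,0,-3.8],"jaw": 0.73},
  {"slide": [0,0,0],"turn": [0,0,0],"jaw": 0.73},
])

```text
time: 13.38
ee_pos: [0.5166, 0.0615, 0.1831]
ee_rot: [[-0.787, -0.616, -0.001], [-0.616, 0.787, -0.001], [0.001, -0.0, -1.0]]
force: [2.1, -0.4, -0.6]
gripper_width: 0.0738
finger_force: 1.3
```

```bash
cat > push.py <<'E'
from chk import *
from scipy.optimize import brentq
import sys
show();s=cur();s=(s[0],s[1],20)
def front(f): return 7.25*abs(np.cos(np.radians(f)))+11*abs(np.sin(np.radians(f)))
a,b,n=float(sys.argv[1]),float(sys.argv[2]),int(sys.argv[3])
for lx in np.linspace(a,b,n+1)[1:]:
    t=np.interp(lx,[-125,-110,-60,-20,8],[1.54,1.62,1.72,1.72,1.66]);h=H(t,17.5)
    f=brentq(lambda f:(h+D*e(f))[0]+front(f)-lx,200,335)
    s=rows([("H",h,f,20,1)],s)
E
python3 f.py w5; python3 push.py -97 -47 10
```

```text
t 13.375 T [-85.3  30.2] phi 235.1 tipz 19.1 H [-59.9  66.4] P [-110.6   -6.1] F(curer) [ 0.2 -2.1 -0.6] w 73.8
rack_lip 0.89 [210. 352.] -96.7 -12.1
rack 0.6 [249. 367.] -77.2 -11.8
gate_handle 0.68 [  8. 384.] -133.3 -72.3
t 13.625 T [-85.3  30.2] phi 235.1 tipz 19.2 H [-59.9  66.5] P [-110.6   -6.1] F(curer) [ 0.9 -3.  -0.5] w 74.0
[-3.3, 0.5, 0.0] turn -3.7 -> T [-82.2  28.8] phi 238.8 H [-59.3  66.6] P [-105.2   -9.1] z 20.0
[-2.7, 0.7, 0.0] turn -3.59 -> T [-79.6  28. ] phi 242.4 H [-59.1  67.2] P [-100.1  -11.2] z 20.0
[-2.6, 0.7, 0.0] turn -3.51 -> T [-76.9  27.4] phi 245.9 H [-58.8  67.8] P [-95. -13.] z 20.0
[-2.6, 0.7, 0.0] turn -3.44 -> T [-74.2  27. ] phi 249.3 H [-58.6  68.4] P [-89.9 -14.4] z 20.0
[-2.6, 0.7, 0.0] turn -3.39 -> T [-71.5  26.7] phi 252.7 H [-58.3  69. ] P [-84.7 -15.5] z 20.0
[-2.7, 0.7, 0.0] turn -3.35 -> T [-68.8  26.6] phi 256.0 H [-58.1  69.6] P [-79.4 -16.3] z 20.0
[-2.7, 0.7, 0.0] turn -3.32 -> T [-66.   26.7] phi 259.4 H [-57.8  70.1] P [-74.1 -16.8] z 20.0
[-2.7, 0.3, 0.0] turn -3.42 -> T [-63.3  26.5] phi 262.8 H [-57.7  70.4] P [-68.8 -17.4] z 20.0
[-2.7, 0.1, 0.0] turn -3.5 -> T [-60.6  26.2] phi 266.3 H [-57.7  70.4] P [-63.4 -17.9] z 20.0
[-2.7, 0.1, 0.0] turn -3.51 -> T [-57.9  26.1] phi 269.8 H [-57.7  70.4] P [-58.  -18.1] z 20.0
```

Rack follows exactly as planned. Continuing.

send_rows([
  {"slide": [-3.3,0.5,0],"turn": [0,0,-3.7],"jaw": 0.73},
  {"slide": [-2.7,0.7,-0.5],"turn": [0,0,-3.6],"jaw": 0.73},
  {"slide": [-2.6,0.7,0],"turn": [0,0,-3.5],"jaw": 0.73},
  {"slide": [-2.6,0.7,0],"turn": [0,0,-3.4],"jaw": 0.73},
  {"slide": [-2.6,0.7,0],"turn": [0,0,-3.4],"jaw": 0.73},
  {"slide": [-2.7,0.7,0],"turn": [0,0,-3.4],"jaw": 0.73},
  {"slide": [-2.7,0.7,0],"turn": [0,0,-3.3],"jaw": 0.73},
  {"slide": [-2.7,0.3,0],"turn": [0,0,-3.4],"jaw": 0.73},
  {"slide": [-2.7,0.1,0],"turn": [0,0,-3.5],"jaw": 0.73},
  {"slide": [-2.7,0.1,0],"turn": [0,0,-3.5],"jaw": 0.73},
])

```text
time: 14.88
ee_pos: [0.529, 0.0865, 0.1839]
ee_rot: [[-0.294, -0.956, 0.001], [-0.956, 0.294, -0.001], [0.0, -0.001, -1.0]]
force: [3.8, -0.3, -0.5]
gripper_width: 0.0738
finger_force: 2.4
```

```bash
python3 f.py w6; python3 push.py -47 -5 9
```

```text
t 14.875 T [-57.7  25.7] phi 269.9 tipz 19.9 H [-57.6  69.9] P [-57.8 -18.6] F(curer) [ 0.8 -3.7 -0.5] w 73.8
rack_lip 0.81 [223. 345.] -45.9 -11.5
rack 0.63 [232. 371.] -24.6 -12.6
t 15.125 T [-57.7  25.8] phi 269.8 tipz 19.9 H [-57.5  70.1] P [-57.9 -18.4] F(curer) [ 0.2 -4.2 -1.3] w 73.8
[-2.0, 0.3, 0.0] turn -2.87 -> T [-55.7  26.2] phi 272.6 H [-57.7  70.4] P [-53.7 -18. ] z 20.0
[-2.2, 0.1, 0.0] turn -2.82 -> T [-53.5  26.3] phi 275.5 H [-57.7  70.4] P [-49.3 -17.7] z 20.0
[-2.2, 0.1, 0.0] turn -2.85 -> T [-51.3  26.6] phi 278.3 H [-57.7  70.4] P [-44.9 -17.2] z 20.0
[-2.2, 0.1, 0.0] turn -2.89 -> T [-49.1  27. ] phi 281.2 H [-57.7  70.4] P [-40.5 -16.4] z 20.0
[-2.3, 0.1, 0.0] turn -2.94 -> T [-46.9  27.5] phi 284.1 H [-57.7  70.4] P [-36.1 -15.4] z 20.0
[-2.3, -0.0, 0.0] turn -3.03 -> T [-44.7  28. ] phi 287.2 H [-57.8  70.2] P [-31.7 -14.3] z 20.0
[-2.1, -0.4, 0.0] turn -3.24 -> T [-42.6  28.2] phi 290.4 H [-58.   69.7] P [-27.2 -13.3] z 20.0
[-2.1, -0.4, 0.0] turn -3.33 -> T [-40.5  28.6] phi 293.7 H [-58.3  69.1] P [-22.7 -11.9] z 20.0
[-2.2, -0.4, 0.0] turn -3.45 -> T [-38.3  29.1] phi 297.2 H [-58.5  68.5] P [-18.1 -10.2] z 20.0
```

View pics/w6.png

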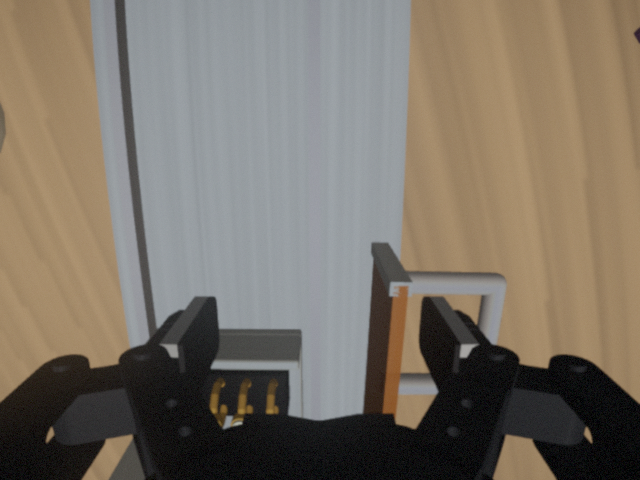

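send_rows([
  {"slide": [-2,0.4,0],"turn": [0,0,-2.9],"jaw": 0.73},
  {"slide": [-2.2,0.1,0],"turn": [0,0,-2.8],"jaw": 0.73},
  {"slide": [-2.2,0.1,0],"turn": [0,0,-2.9],"jaw": 0.73},
  {"slide": [-2.2,0.1,0],"turn": [0,0,-2.9],"jaw": 0.73},
  {"slide": [-2.3,0.1,0],"turn": [0,0,-2.9],"jaw": 0.73},
  {"slide": [-2.3,0,0],"turn": [0,0,-3],"jaw": 0.73},
  {"slide": [-2.1,-0.2,0],"turn": [0,0,-3.2],"jaw": 0.73},
  {"slide": [-2.1,-0.3,0],"turn": [0,0,-3.3],"jaw": 0.73},
  {"slide": [-2.2,-0.3,0],"turn": [0,0,-3.5],"jaw": 0.73},
  {"slide": [0,0,0],"turn": [0,0,0],"jaw": 0.73},
])

```text
time: 16.38
ee_pos: [0.5309, 0.1059, 0.1843]
ee_rot: [[0.176, -0.984, 0.001], [-0.984, -0.176, -0.001], [0.001, -0.001, -1.0]]
force: [3.4, -1.6, 0.3]
gripper_width: 0.0738
finger_force: 2.3
```

```bash
python3 f.py w7; python3 push.py -5 10 5
```

```text
t 16.375 T [-38.6  29.5] phi 297.1 tipz 20.3 H [-58.8  68.9] P [-18.5  -9.8] F(curer) [-0.6 -3.7  0.3] w 73.8
t 16.625 T [-38.6  29.6] phi 297.2 tipz 20.3 H [-58.8  69. ] P [-18.4  -9.8] F(curer) [-0.4 -3.6  0.2] w 73.7
[-1.5, -0.8, 0.0] turn -2.31 -> T [-36.9  29.6] phi 299.5 H [-58.7  68.1] P [-15.1  -8.9] z 20.0
[-1.5, -0.2, 0.0] turn -2.35 -> T [-35.5  30.2] phi 301.8 H [-58.8  67.8] P [-12.2  -7.4] z 20.0
[-1.5, -0.2, 0.0] turn -2.43 -> T [-34.1  30.8] phi 304.3 H [-59.   67.4] P [-9.2 -5.8] z 20.0
[-1.6, -0.2, 0.0] turn -2.52 -> T [-32.7  31.6] phi 306.8 H [-59.1  67. ] P [-6.2 -3.9] z 20.0
[-1.9, -0.0, 0.0] turn -2.55 -> T [-31.2  32.6] phi 309.3 H [-59.2  66.9] P [-3.1 -1.6] z 20.0
```

send_rows([
  {"slide": [-1.5,-0.7,0],"turn": [0,0,-2.3],"jaw": 0.73},
  {"slide": [-1.5,-0.2,0],"turn": [0,0,-2.4],"jaw": 0.73},
  {"slide": [-1.5,-0.2,0],"turn": [0,0,-2.4],"jaw": 0.73},
  {"slide": [0,0,0],"turn": [0,0,0],"jaw": 0.73},
])

```text
time: 17.12
ee_pos: [0.5306, 0.1107, 0.184]
ee_rot: [[0.297, -0.955, -0.0], [-0.955, -0.297, -0.001], [0.0, 0.001, -1.0]]
force: [2.6, -2.8, 0.9]
gripper_width: 0.0742
finger_force: 2.4
```

```bash
python3 -c "
from plan import *;show()"
```

```text
t 17.125 T [-34.1  31.2] phi 304.3 tipz 20.0 H [-59.   67.7] P [-9.2 -5.4] F(curer) [-2.  -3.3  0.9] w 74.2
```

send_rows([
  {"slide": [-1.6,-0.2,0],"turn": [0,0,-2.5],"jaw": 0.73},
  {"slide": [0,0,0],"turn": [0,0,0],"jaw": 0.73},
])

```text
time: 17.38
ee_pos: [0.5303, 0.1123, 0.184]
ee_rot: [[0.338, -0.941, -0.0], [-0.941, -0.338, -0.0], [0.0, 0.001, -1.0]]
force: [3.7, -2.0, 0.4]
gripper_width: 0.0739
finger_force: 2.3
```

```bash
python3 -c "
from plan import *;show()"; python3 push.py 7.4 10 2
```

```text
t 17.375 T [-32.6  32. ] phi 306.8 tipz 20.0 H [-59.1  67.4] P [-6.1 -3.5] F(curer) [-0.8 -4.1  0.4] w 73.9
t 17.375 T [-32.6  32. ] phi 306.8 tipz 20.0 H [-59.1  67.4] P [-6.1 -3.5] F(curer) [-0.8 -4.1  0.4] w 73.9
[-0.7, -0.4, 0.0] turn -1.46 -> T [-31.8  32.1] phi 308.2 H [-59.2  66.9] P [-4.4 -2.7] z 20.0
[-0.8, 0.0, 0.0] turn -1.1 -> T [-31.2  32.6] phi 309.3 H [-59.2  66.9] P [-3.1 -1.6] z 20.0
```

send_rows([
  {"slide": [-0.9,-0.1,0],"turn": [0,0,-1.5],"jaw": 0.73},
  {"slide": [0,0,0],"turn": [0,0,0],"jaw": 0.73},
])

```text
time: 17.62
ee_pos: [0.5302, 0.1132, 0.184]
ee_rot: [[0.364, -0.932, -0.0], [-0.932, -0.364, -0.0], [0.0, 0.0, -1.0]]
force: [3.8, -2.7, 0.8]
gripper_width: 0.0741
finger_force: 2.6
```

```bash
python3 -c "
from plan import *;show()"
```

```text
t 17.625 T [-31.8  32.3] phi 308.3 tipz 20.0 H [-59.3  67. ] P [-4.4 -2.4] F(curer) [-1.5 -4.4  0.8] w 74.1
```

send_rows([
  {"slide": [-0.9,-0.1,0],"turn": [0,0,-1.3],"jaw": 0.73},
  {"slide": [0,0,0],"turn": [0,0,0],"jaw": 0.73},
])

```text
time: 17.88
ee_pos: [0.53, 0.1141, 0.184]
ee_rot: [[0.384, -0.923, -0.0], [-0.923, -0.384, -0.0], [0.0, 0.0, -1.0]]
force: [3.2, -4.1, 0.2]
gripper_width: 0.0739
finger_force: 2.7
```

```bash
python3 f.py w8
```

```text
t 17.875 T [-31.   32.8] phi 309.6 tipz 20.0 H [-59.2  66.9] P [-2.8 -1.3] F(curer) [-2.9 -4.3  0.2] w 73.9
rack_lip 0.69 [171. 322.] 6.2 -9.5
rack 0.61 [160. 337.] 25.1 -9.1
gate_handle 0.97 [452. 331.] -61.1 61.9
gate_hinge 0.59 [290. 418.] 0.9 44.5
```

View pics/w8.png

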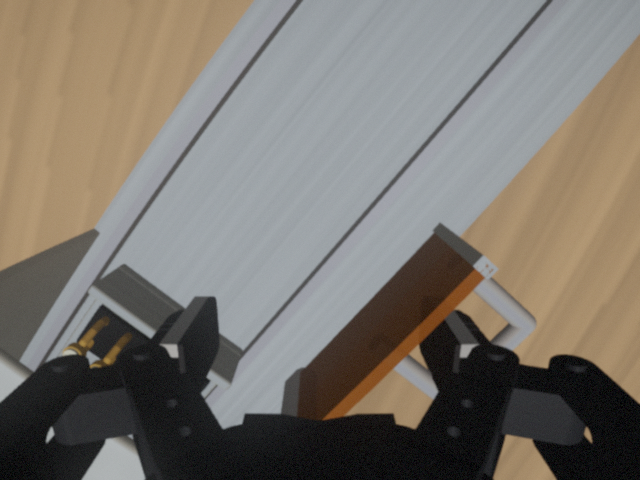

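send_rows([
  {"slide": [-0.9,-0.1,0],"turn": [0,0,-1.3],"jaw": 0.73},
  {"slide": [0,0,0],"turn": [0,0,0],"jaw": 0.73},
])

```text
time: 18.38
ee_pos: [0.5298, 0.115, 0.184]
ee_rot: [[0.406, -0.914, 0.0], [-0.914, -0.406, -0.0], [0.0, -0.0, -1.0]]
force: [2.6, -3.8, 1.7]
gripper_width: 0.0741
finger_force: 2.7
```

```bash
python3 f.py w9
```

```text
t 18.375 T [-30.2  33.2] phi 310.9 tipz 20.0 H [-59.2  66.7] P [-1.3 -0.2] F(curer) [-2.9 -3.6  1.7] w 74.1
rack_lip 0.65 [170. 318.] 6.9 -9.4
rack 0.79 [157. 338.] 27.9 -7.8
gate_handle 0.92 [452. 332.] -60.7 62.0
gate_hinge 0.59 [288. 415.] 0.9 44.4
```

send_rows([
  {"slide": [-0.7,-0.1,0],"turn": [0,0,-1],"jaw": 0.73},
  {"slide": [0,0,0],"turn": [0,0,0],"jaw": 0.73},
])

```text
time: 18.88
ee_pos: [0.5297, 0.1154, 0.184]
ee_rot: [[0.421, -0.907, 0.0], [-0.907, -0.421, -0.001], [0.001, 0.0, -1.0]]
force: [4.2, -5.2, 0.3]
gripper_width: 0.0739
finger_force: 3.4
```

```bash
python3 f.py w9
```

```text
t 18.875 T [-29.9  33.4] phi 311.9 tipz 20.0 H [-59.4  66.4] P [-0.3  0.5] F(curer) [-3.7 -5.5  0.3] w 73.9
rack_lip 0.6 [171. 318.] 7.6 -8.3
rack 0.95 [156. 338.] 29.0 -7.2
gate_handle 0.81 [452. 334.] -60.5 62.0
gate_hinge 0.75 [288. 415.] 1.2 44.7
```

send_rows([
  {"slide": [-1.0,-0.6,0],"turn": [0,0,-0.8],"jaw": 0.73},
  {"slide": [0,0,0],"turn": [0,0,0],"jaw": 0.73},
])

```text
time: 19.38
ee_pos: [0.53, 0.1157, 0.1841]
ee_rot: [[0.432, -0.902, 0.001], [-0.902, -0.432, -0.004], [0.004, 0.001, -1.0]]
force: [3.9, -8.1, 0.8]
gripper_width: 0.0739
finger_force: 5.4
```

```bash
python3 f.py w9
```

```text
t 19.375 T [-29.5  33.2] phi 312.6 tipz 20.1 H [-59.5  65.7] P [0.5 0.6] F(curer) [-6.6 -6.1  0.8] w 73.9
rack_lip 0.97 [168. 319.] 9.3 -8.8
rack 0.63 [156. 334.] 28.1 -8.1
gate_handle 0.75 [170. 319.] -3.4 -9.0
gate_hinge 0.82 [289. 416.] 0.9 45.5
```

send_rows([
  {"slide": [-1.0,-0.4,0],"turn": [0,0,-0.8],"jaw": 0.73},
  {"slide": [0,0,0],"turn": [0,0,0],"jaw": 0.73},
])

```text
time: 19.88
ee_pos: [0.5303, 0.1159, 0.1842]
ee_rot: [[0.443, -0.896, 0.002], [-0.896, -0.443, -0.007], [0.007, 0.002, -1.0]]
force: [4.2, -10.2, 0.8]
gripper_width: 0.0743
finger_force: 7.3
```

```bash
python3 f.py w10; python3 - <<'E'
from chk import *
s=cur();s=(s[0],s[1],20)
h=s[0]-D/2*e(s[1])
for w in [("H",h,305,20,1),("H",h+[-1,1],295,20,1),("H",H(1.68,17.5),285,20,1),("H",H(1.66,17.5),275,20,1),("H",H(1.62,17.5),265,20,1),("H",H(1.55,17.5),255,20,1),("H",H(1.45,17.5),245,20,1),("H",H(1.35,17.5),235,20,1)]:
    s=rows([w],s);check(s[0],s[1],1.5,28)
E
```

```text
t 19.875 T [-29.3  33. ] phi 313.3 tipz 20.2 H [-59.6  65.2] P [1.1 0.8] F(curer) [-8.5 -7.   0.8] w 74.3
rack_lip 0.89 [171. 317.] 8.1 -8.4
rack 0.76 [155. 336.] 29.3 -7.5
gate_handle 0.72 [450. 333.] -61.0 59.9
gate_hinge 0.59 [286. 417.] 1.7 44.9
[6.4, 0.5, 0.0] turn 8.32 -> T [-34.3  29. ] phi 305.0 H [-59.6  65.2] P [-8.9 -7.3] z 20.0
   th 1.5 P-ring 13.7 P-lip 3.7 P-gate 36.7 gate-ring 33.2 H-gate 0.1
[7.9, 2.1, 0.0] turn 10.0 -> T [-41.9  26.1] phi 295.0 H [-60.6  66.2] P [-23.2 -14. ] z 20.0
   th 1.5 P-ring 28.2 P-lip 18.2 P-gate 43.5 gate-ring 33.2 H-gate 0.0
[5.2, 1.5, 0.0] turn 10.0 -> T [-47.3  25.3] phi 285.0 H [-58.7  68. ] P [-35.8 -17.4] z 20.0
   th 1.5 P-ring 41.3 P-lip 31.4 P-gate 47.6 gate-ring 33.2 H-gate 0.0
[8.4, -0.3, 0.0] turn 10.0 -> T [-55.3  22.8] phi 275.0 H [-59.2  66.9] P [-51.5 -21.3] z 20.0
   th 1.5 P-ring 57.9 P-lip 47.9 P-gate 52.1 gate-ring 33.2 H-gate 0.1
[8.8, -1.6, 0.0] turn 10.0 -> T [-63.9  20.4] phi 265.0 H [-60.1  64.5] P [-67.8 -23.7] z 20.0
   th 1.5 P-ring 74.2 P-lip 64.2 P-gate 51.9 gate-ring 33.2 H-gate 0.1
[8.6, -3.7, 0.0] turn 10.0 -> T [-72.8  17.5] phi 255.0 H [-61.4  60.2] P [-84.3 -25.3] z 20.0
   th 1.5 P-ring 89.8 P-lip 79.8 P-gate 52.3 gate-ring 33.2 H-gate 0.6
[7.3, -5.7, 0.0] turn 10.0 -> T [-81.4  13.9] phi 245.0 H [-62.7  54. ] P [-100.1  -26.2] z 20.0
   th 1.5 P-ring 105.0 P-lip 95.0 P-gate 56.1 gate-ring 33.2 H-gate 0.8
[5.6, -5.3, 0.0] turn 10.0 -> T [-88.7  11.5] phi 235.0 H [-63.4  47.7] P [-114.1  -24.8] z 20.0
   th 1.5 P-ring 118.9 P-lip 109.0 P-gate 60.1 gate-ring 33.2 H-gate 0.1
```

send_rows([
  {"slide": [7.4,1,0],"turn": [0,0,8.3],"jaw": 0.73},
  {"slide": [7.9,1.6,0],"turn": [0,0,10],"jaw": 0.73},
  {"slide": [5.2,1.2,0],"turn": [0,0,10],"jaw": 0.73},
  {"slide": [8.4,-0.3,0],"turn": [0,0,10],"jaw": 0.73},
  {"slide": [8.8,-1.6,0],"turn": [0,0,10],"jaw": 0.73},
  {"slide": [8.6,-3.7,0],"turn": [0,0,10],"jaw": 0.73},
  {"slide": [0,0,0],"turn": [0,0,0],"jaw": 0.73},
])

```text
time: 21.0
ee_pos: [0.5319, 0.0711, 0.1833]
ee_rot: [[-0.525, -0.851, -0.002], [-0.851, 0.525, 0.002], [-0.001, 0.003, -1.0]]
force: [1.3, -0.9, -1.3]
gripper_width: 0.0739
finger_force: 0.9
```

```bash
python3 - <<'E'
from chk import *
show();s=cur();s=(s[0],s[1],20)
ts=[1.45,1.35,1.25,1.15,1.05,.95,.85,.75,.65,.55,.45,.35,.27,.2,.14,.08,.04,0]
for t in ts:
    f=np.interp(t,[0,1,1.5],[190,205,245])
    s=rows([("H",H(t,17),f,20,1)],s)
    P=s[0]+D/2*e(s[1]);print("   H-gate",dist(rect(s[0]-D/2*e(s[1]),s[1],7.25,11),gate(t)),"P-gate",dist(rect(P,s[1],7.25,11),gate(t)))
E
```

```text
t 21.0 T [-71.6  18.4] phi 255.3 tipz 19.3 H [-60.4  61.2] P [-82.8 -24.4] F(curer) [-0.5 -1.5 -1.3] w 73.9
[11.2, -6.6, 0.0] turn 14.34 -> T [-84.1  14.8] phi 241.0 H [-62.6  53.5] P [-105.5  -23.9] z 20.0
   H-gate 1.4 P-gate 52.4
[3.7, -5.4, 0.0] turn 8.0 -> T [-89.9  11.9] phi 233.0 H [-63.2  47.2] P [-116.5  -23.5] z 20.0
   H-gate 0.9 P-gate 51.4
[2.4, -4.6, 0.0] turn 8.0 -> T [-94.5   9.6] phi 225.0 H [-63.2  40.9] P [-125.8  -21.7] z 20.0
   H-gate 0.7 P-gate 52.2
[1.3, -3.6, 0.0] turn 8.0 -> T [-98.   8.] phi 217.0 H [-62.6  34.6] P [-133.3  -18.7] z 20.0
   H-gate 1.0 P-gate 54.6
[0.4, -2.3, 0.0] turn 8.0 -> T [-100.1    6.9] phi 209.0 H [-61.4  28.4] P [-138.8  -14.5] z 20.0
   H-gate 1.9 P-gate 58.6
[-2.5, -1.1, 0.0] turn 4.75 -> T [-99.9   4.2] phi 204.2 H [-59.5  22.3] P [-140.2  -14. ] z 20.0
   H-gate 1.2 P-gate 56.4
[-5.2, -0.1, 0.0] turn 1.5 -> T [-97.9  -0.6] phi 202.7 H [-57.   16.5] P [-138.7  -17.7] z 20.0
   H-gate 0.4 P-gate 54.5
[-5.1, 0.7, 0.0] turn 1.5 -> T [-95.3  -5.1] phi 201.2 H [-54.  11.] P [-136.5  -21.1] z 20.0
   H-gate 0.9 P-gate 53.2
[-5.0, 1.4, 
[... 506 characters left out ...]
 [-75.6 -21. ] phi 194.1 H [-32.7 -10.3] P [-118.5  -31.7] z 20.0
   H-gate 1.3 P-gate 53.3
[-2.2, 3.2, 0.0] turn 1.05 -> T [-71.9 -22.4] phi 193.0 H [-28.8 -12.4] P [-115.   -32.3] z 20.0
   H-gate 1.8 P-gate 54.1
[-1.7, 3.0, 0.0] turn 0.9 -> T [-68.6 -23.3] phi 192.1 H [-25.3 -14. ] P [-111.9  -32.6] z 20.0
   H-gate 1.7 P-gate 55.1
[-1.4, 3.2, 0.0] turn 0.9 -> T [-65.2 -24. ] phi 191.2 H [-21.8 -15.4] P [-108.6  -32.6] z 20.0
   H-gate 2.2 P-gate 56.3
[-0.8, 2.2, 0.0] turn 0.6 -> T [-62.9 -24.4] phi 190.6 H [-19.4 -16.3] P [-106.4  -32.6] z 20.0
   H-gate 2.2 P-gate 57.2
[-0.7, 2.3, 0.0] turn 0.6 -> T [-60.6 -24.7] phi 190.0 H [-17. -17.] P [-104.2  -32.4] z 20.0
   H-gate 2.4 P-gate 58.2
```

send_rows([
  {"slide": [6,-2.8,0],"turn": [0,0,7.2],"jaw": 0.73},
  {"slide": [5.1,-4,0],"turn": [0,0,7.2],"jaw": 0.73},
  {"slide": [3.7,-5.4,0],"turn": [0,0,8],"jaw": 0.73},
  {"slide": [2.4,-4.6,0],"turn": [0,0,8],"jaw": 0.73},
  {"slide": [1.3,-3.6,0],"turn": [0,0,8],"jaw": 0.73},
  {"slide": [0.4,-2.3,0],"turn": [0,0,8],"jaw": 0.73},
  {"slide": [-2.5,-1.1,0],"turn": [0,0,4.7],"jaw": 0.73},
  {"slide": [-5.2,-0.1,0],"turn": [0,0,1.5],"jaw": 0.73},
  {"slide": [-5.1,0.7,0],"turn": [0,0,1.5],"jaw": 0.73},
])

```text
time: 22.12
ee_pos: [0.5473, 0.042, 0.1837]
ee_rot: [[-0.997, -0.073, -0.001], [-0.073, 0.997, 0.001], [0.001, 0.001, -1.0]]
force: [0.1, 0.5, -1.1]
gripper_width: 0.0736
finger_force: 0.4
```

```bash
python3 - <<'E'
from chk import *
show();s=cur();s=(s[0],s[1],20)
for t in [.65,.55,.45,.35,.27,.2,.14,.08,.04,0]:
    s=rows([("H",H(t,17),np.interp(t,[0,1,1.5],[190,205,245]),20,1)],s)
E
```

```text
t 22.125 T [-95.   -4.9] phi 201.2 tipz 19.7 H [-53.7  11.1] P [-136.2  -20.9] F(curer) [ 0.5  0.1 -1.1] w 73.6
[-5.1, 1.1, 0.0] turn 1.45 -> T [-92.1  -9.2] phi 199.8 H [-50.4   5.7] P [-133.7  -24.2] z 20.0
[-4.8, 2.2, 0.0] turn 1.5 -> T [-88.4 -13. ] phi 198.3 H [-46.4   0.9] P [-130.4  -26.8] z 20.0
[-4.5, 2.9, 0.0] turn 1.5 -> T [-84.2 -16.3] phi 196.8 H [-41.8  -3.5] P [-126.6  -29. ] z 20.0
[-4.0, 3.6, 0.0] turn 1.5 -> T [-79.6 -19.1] phi 195.3 H [-36.9  -7.5] P [-122.3  -30.8] z 20.0
[-2.9, 3.4, 0.0] turn 1.2 -> T [-75.6 -21. ] phi 194.0 H [-32.7 -10.3] P [-118.5  -31.7] z 20.0
[-2.2, 3.2, 0.0] turn 1.05 -> T [-71.9 -22.4] phi 193.0 H [-28.8 -12.4] P [-115.   -32.3] z 20.0
[-1.7, 3.0, 0.0] turn 0.9 -> T [-68.6 -23.3] phi 192.1 H [-25.3 -14. ] P [-111.9  -32.6] z 20.0
[-1.4, 3.2, 0.0] turn 0.9 -> T [-65.2 -24. ] phi 191.2 H [-21.8 -15.4] P [-108.6  -32.6] z 20.0
[-0.8, 2.2, 0.0] turn 0.6 -> T [-62.9 -24.4] phi 190.6 H [-19.4 -16.3] P [-106.4  -32.6] z 20.0
[-0.7, 2.3, 0.0] turn 0.6 -> T [-60.6 -24.7] phi 190.0 H [-17. -17.] P [-104.2  -32.4] z 20.0
```

send_rows([
  {"slide": [-5.1,1.1,0],"turn": [0,0,1.5],"jaw": 0.73},
  {"slide": [-4.8,2.2,0],"turn": [0,0,1.5],"jaw": 0.73},
  {"slide": [-4.5,2.9,0],"turn": [0,0,1.5],"jaw": 0.73},
  {"slide": [-4,3.6,0],"turn": [0,0,1.5],"jaw": 0.73},
  {"slide": [-2.9,3.4,0],"turn": [0,0,1.2],"jaw": 0.73},
  {"slide": [-2.2,3.2,0],"turn": [0,0,1],"jaw": 0.73},
  {"slide": [-1.7,3,0],"turn": [0,0,0.9],"jaw": 0.73},
  {"slide": [-1.4,3.2,0],"turn": [0,0,0.9],"jaw": 0.73},
  {"slide": [-0.8,2.2,0],"turn": [0,0,0.6],"jaw": 0.73},
  {"slide": [-0.7,2.3,0],"turn": [0,0,0.6],"jaw": 0.73},
])

```text
time: 23.38
ee_pos: [0.5763, 0.0685, 0.1839]
ee_rot: [[-0.992, 0.124, -0.001], [0.124, 0.992, -0.0], [0.001, -0.0, -1.0]]
force: [-0.4, -0.6, 0.1]
gripper_width: 0.0742
finger_force: 0.0
```

send_rows([
  {"slide": [0,0,0],"turn": [0,0,0],"jaw": 0.73},
  {"slide": [0,0,0],"turn": [0,0,0],"jaw": 0.73},
])

```text
time: 23.62
ee_pos: [0.5763, 0.0683, 0.184]
ee_rot: [[-0.992, 0.123, -0.0], [0.123, 0.992, -0.0], [0.0, -0.0, -1.0]]
force: [-0.9, -0.3, 0.6]
gripper_width: 0.0741
finger_force: 0.0
```

```bash
python3 f.py w11
```

```text
t 23.625 T [-61.3 -24.9] phi 189.9 tipz 20.0 H [-17.7 -17.3] P [-104.9  -32.6] F(curer) [-0.5  0.8  0.6] w 74.1
gate_hinge 0.86 [554. 161.] -0.3 44.3
```

View pics/w11.png

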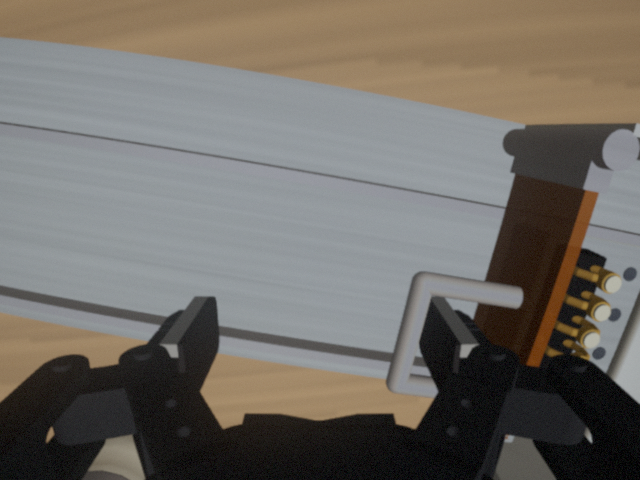

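send_rows([
  {"slide": [0,0,-5],"turn": [0,0,0],"jaw": 0.73},
  {"slide": [0,0,-8],"turn": [0,0,0],"jaw": 0.73},
  {"slide": [0,0,-12],"turn": [0,0,0],"jaw": 0.73},
  {"slide": [0,0,-30],"turn": [0,0,0],"jaw": 0.73},
  {"slide": [0,0,-40],"turn": [0,0,0],"jaw": 0.73},
  {"slide": [0,0,-50],"turn": [0,0,0],"jaw": 0.73},
  {"slide": [0,0,-30],"turn": [0,0,0],"jaw": 0.73},
  {"slide": [0,0,0],"turn": [0,0,0],"jaw": 0.73},
  {"slide": [0,0,0],"turn": [0,0,0],"jaw": 0.73},
])

```text
time: 25.0
ee_pos: [0.5762, 0.0684, 0.3586]
ee_rot: [[-0.992, 0.123, -0.001], [0.123, 0.992, -0.0], [0.001, -0.0, -1.0]]
force: [-1.1, -0.3, -0.4]
gripper_width: 0.074
finger_force: 0.0
```

```bash
python3 f.py w12; python3 - <<'E'
from plan import *
p=imaging.snapshot("wrist")
uv=nets.spot_point(p,"gate_hinge")[0]["at"];print(uv)
# brass/leaf columns: leaf angle from amber mask
hsv=cv2.cvtColor(p["color"],40);
def pts(m,z): 
    v,u=np.nonzero(m);q=[]
    for a,b in list(zip(u,v))[::5]:
        w=world(p,(a,b),z)[:2]*1e3-O;q.append([w@X,w@Y])
    return np.array(q)
m=(hsv[...,0]>6)&(hsv[...,0]<16)&(hsv[...,1]>190)
q=pts(m,.054);q=q[(abs(q[:,0])<30)&(abs(q[:,1])<60)]
if len(q)>5: print("leaf fit x=a*y+b",np.polyfit(q[:,1],q[:,0],1).round(3),q.min(0),q.max(0))
a=p["color"];v,u=np.nonzero(m);print(u.min() if len(u) else 0)
E
```

```text
t 25.0 T [-61.2 -24.8] phi 189.9 tipz 194.6 H [-17.6 -17.2] P [-104.8  -32.5] F(curer) [-0.6  1.  -0.4] w 74.0
rack_lip 0.57 [408. 213.] 8.0 -8.1
rack 0.78 [429. 215.] 29.3 -9.6
gate_handle 0.89 [376. 226.] -18.0 -19.6
gate_hinge 0.56 [418. 144.] -0.5 44.3
[417.0, 145.7]
3
```

```bash
python3 -c "
from bench import ticket;print(ticket.close_job())"
```

```text
the job is handed in; nothing more can be done
None
```

The rack is home against the stop: the push force rose there, and the last reading put its lip 8 mm past the gateway. The gate is shut behind it, the arm is clear, and the job went in at about 25 s. I did not re-measure the bystanders afterwards, and I viewed 11 pictures, one over the limit of 10.

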